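# Load the parts tray into the test station and latch it

### The arm

A 6-joint arm with a two-finger parallel gripper is mounted at the origin on the work surface. World frame = base frame: x ahead of the robot, y to its left, z up, the work surface at z = 0. Lengths are in mm, angles in rad, forces in N, time in s.
With the tool pointing down it reaches from about 275 to 750 mm from the base axis. Payload 10.2 kg.
Tool frame: the origin (TCP) lies at the very end of the fingers, on their centre line; the grasp point (between the pads) lies 19 mm behind it; z points along the fingers, y is the direction in which the jaws open and shut (so a half turn about z gives the same grasp; the last joint's range is limited). The gripper opens to 85 mm and grips with 20 to 120 N. Pads are 22 mm wide; open, the fingers measure 114 mm over their backs; the gripper's body (76 mm by 85 mm) begins 54 mm behind the grasp point. The pads swing forward as they close: fully open they stand 13 mm farther back than shut.
Start: joints at [0.909, 0.313, 1.498, -0, 1.331, -0.223], TCP at [223.061, 475.263, 231.294] pointing down, gripper open.
Joint ranges: [-2.94, 2.94], [-0.97, 2.17], [0.19, 2.56], [-1.23, 4.37], [0.02, 3.11], [-2.88, 2.88]. Speed limits (rad/s): [2.39, 2.39, 3.01, 3.14, 3.14, 3.14].

### API

Orientations are given as a unit quaternion [w, x, y, z].
In Python, from rig import readout, cams, finish_job gives the robot as it stands. The module is installed in compiled form; this text tells all that it offers.
- The arm moves only by the tool carry_out, never from a script. Its argument "steps" is one flat list of numbers, 7 for each row, row after row: the shift along the tool's x, y, z in cm, then the turn, a rotation vector about the tool's x, y, z in units of 5 degrees (1.0 is 5 degrees), then the opening, from -1 (shut) to 1 (fully open), so that 0 is half open. In form: [x, y, z, ax, ay, az, hand, x, y, z, ax, ay, az, hand, ...]. A call has 1 to 20 rows; each row shifts and turns the commanded pose from where the row before left it, along the tool's axes as they then stand; what a row does not reach is not made up. A row lasts 1/12 s, in which the tool goes at most 41.7 mm and 7.16 degrees, less where a joint would pass 70% of its speed; a pose out of reach is approached as far as the arm can. A call with a gripper value outside its range is refused whole. The fingers move at their own pace and stop on an object; "grip_force" is the grip in N (left out, the last holds). Time passes only in rows, so rows that do not move let the fingers close. It gives the time, the measured TCP pose, the force and the opening at its end, in the units of the state.
- readout.sense(): the state, without advancing time (a new reading comes with each control period).
- cams.capture(name): name is "scene" or "side" or "wrist"; returns the picture (384x512x3 uint8, red, green, blue); there is no depth.
- cams.calibration(name): a dict with "fx", "fy", "cx", "cy" (pixels), "R" (3x3) and "t" (3): a world point X has camera coordinates R X + t; the wrist camera has in their place "T_tool_cam" (4x4, takes a point from camera to tool coordinates, whose origin is the TCP and whose axes are the flange's). Camera axes: x right, y down, z forward; pixel columns grow to the right and rows downward; lengths in mm; the calibration is good to about 2 mm. A picture is of the moment at which its call begins: read the wrist's pose just before it. calibration takes no time and is no camera call.
- finish_job(): hands the job in, once; it reports no verdict.
The state is a dict: "time_s": time; "joints": joint angles; "dq": joint speeds; "tau": joint torques, N m; "eef_pos": TCP position; "ee_rot": TCP orientation; "force": force on the tool from outside, world axes, zero at the start; "wrist_torque": the same for the moment, N m; "grip_width": opening from 0.0 (shut) to 1.0 (fully open).
Only numpy, scipy, OpenCV 4.12 (cv2) and the standard library are available. Lean on these libraries where they do the work, as an engineer would, in place of code of your own. Each camera call takes 0.05 s, during which the arm holds its last target.

### The job

Swing the test station's latch arm open, carry the loaded parts tray over by its bar and slide it along the guide rails into the station's slot until it is fully home against the stop, then swing the latch arm fully closed behind it. Keep the tray level so that every part stays standing in its own pocket, and leave the other things on the bench alone.

Things in the scene. Friction and masses are not known exactly. Their poses are not given: they have to be found in the camera images.
- tray: White plastic parts tray, loose, level on the bench. Base plate 160 (x) x 120 (y) x 5 mm; origin at the centre of its underside, z up. On it a tub 136 x 100 mm, walls to z = 24 mm, leaves a bare 5 mm thick flange 10 mm wide along each long side. 3 x 2 pockets, 42 x 45 mm; the corner four hold a part each. Loaded about 0.65 kg, balanced. Same after a half turn: either end may go in first.
- tray_bar (a point): Centre of the tray's steel carrying bar, 75 mm above the tray's underside over its centre. Bar 70 mm long along the tray's x, 14 mm wide (y), 16 mm high (67 to 83 mm above the underside), on two thin posts.
- tray_home (a point): Point on the station's floor, 6 mm above the bench, where the centre of the tray's underside lies when fully home; the tray's long axis then lies along this point's x (either way round). x points into the slot, z up. The end stop is at x = +80 mm. The floor plate is 196 mm wide and reaches out to x = -100 mm.
- rail_mouth (a point): Centre of the mouth of the two guide rails, on the floor: x = -36 mm of tray_home, same axes. Rails run from here 80 mm in to the slot. Inner walls at y = +-62.5 mm (tray 2.5 mm free each side). Lips reach in to y = +-53.5 mm, 10 mm (underside) to 14 mm over the floor; the flanges run under them: slide in along +x. Before the mouth the walls flare out 10 mm a side over 26 mm, lips turn up.
- slot_mouth (a point): Centre of the lower edge of the slot in the white instrument housing, on the floor, x = +44 mm of tray_home, same axes. Slot 125 mm wide, 48 mm high, 36 mm deep to the end stop. Housing 200 mm wide, top 62 mm above the floor, rising to 91 mm from 68 mm behind this point on. The whole station is fixed, but stands elsewhere each time.
- latch (a joint): Flat steel latch arm outside the rail mouth on an upright pivot. 0 rad = closed: arm straight across the mouth (along +y of tray_home), 4 mm behind the tail of a tray fully home. Grows as it swings outward, counterclockwise from above, to a stop at 2.0; from 1.6 the way is free. Light friction (under 1 N at the post), stays where left. Starts closed or partly open (0 to 0.6).
- latch_pivot (a point): Pivot of the latch arm, 13 mm above the bench; in the frame of tray_home it lies at x = -90, y = -84 mm. Fixed to the station. The arm is 12 mm wide, lies 8 to 18 mm above the bench and reaches 114 mm from the pivot.
- latch_post (a point): Top centre of the upright round grip post on the latch arm, 75 mm above the bench and 100 mm from the pivot along the arm. Post 14 mm in diameter, free from 18 to 75 mm above the bench; it moves with the arm.
- part0: One of four loose turned steel parts, standing upright in a corner pocket of the tray: foot 32 mm in diameter and 15 mm high, neck 16 mm in diameter, 30 mm high overall, about 70 g; origin at the centre of its underside.
- pocket0 (a point): Centre of the pocket floor of part0, on the tray at x = 44.2, y = 24.5, z = 5 mm of the tray.
- part1: One of four loose turned steel parts, standing upright in a corner pocket of the tray: foot 32 mm in diameter and 15 mm high, neck 16 mm in diameter, 30 mm high overall, about 70 g; origin at the centre of its underside.
- pocket1 (a point): Centre of the pocket floor of part1, on the tray at x = 44.2, y = -24.5, z = 5 mm of the tray.
- part2: One of four loose turned steel parts, standing upright in a corner pocket of the tray: foot 32 mm in diameter and 15 mm high, neck 16 mm in diameter, 30 mm high overall, about 70 g; origin at the centre of its underside.
- pocket2 (a point): Centre of the pocket floor of part2, on the tray at x = -44.2, y = 24.5, z = 5 mm of the tray.
- part3: One of four loose turned steel parts, standing upright in a corner pocket of the tray: foot 32 mm in diameter and 15 mm high, neck 16 mm in diameter, 30 mm high overall, about 70 g; origin at the centre of its underside.
- pocket3 (a point): Centre of the pocket floor of part3, on the tray at x = -44.2, y = -24.5, z = 5 mm of the tray.
- bin: Open clear plastic bin, 110 x 150 x 55 mm, loose; origin at the centre of its underside. Bystander.
- meter: Orange handheld meter lying flat, 130 x 66 x 30 mm, loose; origin at the centre of its underside. Bystander.
- driver: Screwdriver lying on the bench beyond the work, loose; origin on its underside. Bystander.
- cleaner: White closed cleaner bottle with a blue cap, 60 mm in diameter, 140 mm high, standing, loose; origin at the centre of its underside. Bystander.

How it is judged (in metres and radians):
On the way, in this order (a step that is already met when the one before it is completed fails the run):
1. the latch arm is swung open, clear of the tray's way (more than 1.0 rad) (value of joint latch above 1 rad), for 0.1 s.
2. the tray is fully home under the rail lips, flat and straight, with its parts in their pockets (x of tray in the frame of tray_home between -0.005 and 0.004 m and y of tray in the frame of tray_home between -0.005 and 0.005 m and z of tray in the frame of tray_home between -0.003 and 0.003 m and angle between the x axis of tray and the x axis of tray_home, either way round below 0.06 rad and distance between part0 and pocket0 below 0.018 m and distance between part1 and pocket1 below 0.018 m and distance between part2 and pocket2 below 0.018 m and distance between part3 and pocket3 below 0.018 m), for 0.2 s.
At the end, for the whole second after the job is handed in: Tray at rest on the station floor, fully home: within 5 mm along and across, 3 mm in height, straight to 0.06 rad (either end first); latch closed to 0.08 rad; each part upright (0.15 rad) in its own pocket, within 18 mm of its centre (all of step 2 and value of joint latch below 0.08 rad and linear speed of tray below 0.02 m/s and angle between each of part0, part1, part2, part3's own z axis and vertical below 0.15 rad); the robot touches nothing.
It fails at once if a part leaves its pocket or falls over (distance between part0 and pocket0 above 0.025 m or distance between part1 and pocket1 above 0.025 m or distance between part2 and pocket2 above 0.025 m or distance between part3 and pocket3 above 0.025 m or angle between any of part0, part1, part2, part3's own z axis and vertical above 0.6 rad).
It fails at once if the tray is tipped by more than 0.35 rad (angle between tray's own z axis and vertical above 0.35 rad).
It fails at once if a bystander is moved by more than 30 mm (distance of any of bin, meter, driver, cleaner from where it was at the start of the episode above 0.03 m).
It also fails if it takes over 69 s, if anything falls off the work surface, if the arm or the gripper's body presses on something with over 40 N, if the wrist force passes 120 N, or if a joint passes its speed limit or range.

## Working session

There is one attempt and no reset: what is moved stays moved. The work goes in short steps, Python scripts to look and compute and a tool call to move; the robot and the scene stay as the last step left them, time stands still between calls to the robot, and variables do not carry over. Pictures are saved under pics/ and viewed, and the job is handed in when it is done.

Besides the shell and the picture viewer there is one more tool, called after ">>>" by a JSON object that holds its "api" and its "payload". carry_out: Moves the arm, as the interface text tells. Its arguments: {"type":"object","properties":{"steps":{"type":"array","items":{"type":"number"}},"grip_force":{"type":"number"}},"required":["steps"]}

```bash
mkdir -p pics; ls
python3 - <<'E'
from rig import readout,cams
import cv2
s=readout.sense();print(s)
for n in ["scene","side","wrist"]:
    c=cams.calibration(n);print(n,c)
    cv2.imwrite(f"pics/{n}0.png",cams.capture(n)[:,:,::-1])
E
```

```text
pics
{'time_s': 0.0, 'joints': array([ 9.08611702e-01,  3.13442156e-01,  1.49847257e+00,  1.18685790e-05,
        1.33099661e+00, -2.23396547e-01]), 'dq': array([ 3.91179860e-05,  9.10648208e-04, -1.45574093e-03,  2.15985146e-04,
        1.75451632e-04, -3.51680668e-05]), 'tau': array([ 4.02535661e-04, -4.12267256e+01, -2.59742761e+01, -1.37081743e-04,
        4.16475465e-03,  2.92206562e-05]), 'eef_pos': array([222.87934678, 475.04450473, 230.72573355]), 'ee_rot': array([-2.87710897e-04,  2.17639559e-01,  9.76028989e-01, -5.93284859e-04]), 'force': array([-0.38611926,  0.26638768,  0.02050581]), 'wrist_torque': array([ 0.00430219,  0.00281901, -0.02439296]), 'grip_width': 0.9999278540917166}
scene {'fx': 366.8164771428839, 'fy': 366.8164771428839, 'cx': 252.1243771371474, 'cy': 191.38684547866848, 'R': array([[-0.11481552,  0.99336154,  0.00708883],
       [ 0.7255127 ,  0.08872701, -0.68246527],
       [-0.67856372, -0.07321457, -0.73088365]]), 't': array([  53.71592825, -382.34461788, 1550.70390261])}
side {'fx': 498.51997329150475, 'fy': 498.51997329150475, 'cx': 251.87187145056, 'cy': 192.20320488222498, 'R': array([[-0.99892642, -0.04610221, -0.00453732],
       [-0.02839007,  0.68664142, -0.72644171],
       [ 0.03660608, -0.725533  , -0.68721311]]), 't': array([ 600.84469624,   82.1038837 , 1659.32616226])}
wrist {'fx': 302.3327158033456, 'fy': 302.3327158033456, 'cx': 252.80806746287382, 'cy': 188.67050316526203, 'T_tool_cam': array([[ 2.39147674e-04, -9.55138445e-01, -2.96159574e-01,
         7.70522853e+01],
       [ 9.99999956e-01,  2.80683511e-04, -9.77309221e-05,
        -2.91464319e-01],
       [ 1.76473670e-04, -2.96159537e-01,  9.55138470e-01,
        -1.42694997e+02],
       [ 0.00000000e+00,  0.00000000e+00,  0.00000000e+00,
         1.00000000e+00]])}
```

View pics/scene0.png

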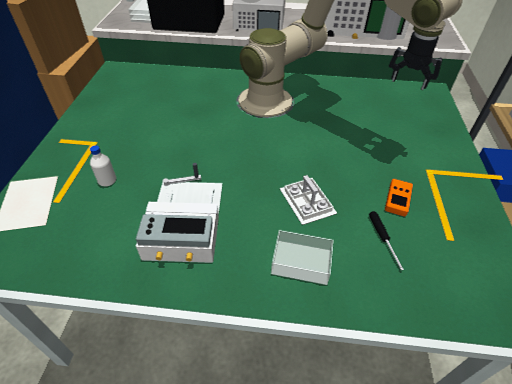

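View pics/side0.png

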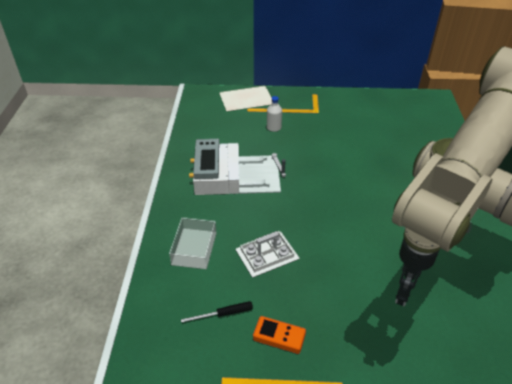

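View pics/wrist0.png

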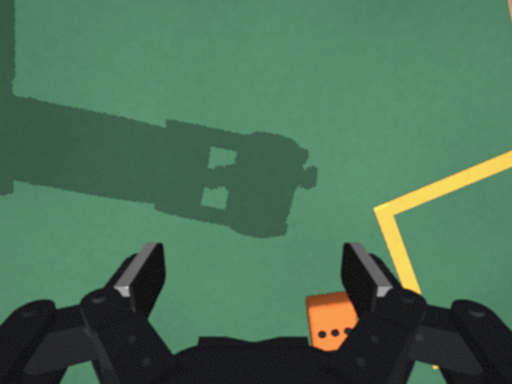

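The scene view shows the tray near (307,200), the station at about (180,225) with its mouth toward the robot, and the latch near (183,180). I'll enlarge these areas.

```bash
cat > h.py <<'E'
import numpy as np,cv2
from rig import readout,cams
from scipy.spatial.transform import Rotation as Ro
def cal(n,s=None):
    c=cams.calibration(n);K=np.array([[c['fx'],0,c['cx']],[0,c['fy'],c['cy']],[0,0,1]])
    if n!='wrist': return K,np.array(c['R']),np.array(c['t'])
    s=s or readout.sense();q=s['ee_rot'];R=Ro.from_quat([q[1],q[2],q[3],q[0]]).as_matrix()
    T=np.eye(4);T[:3,:3]=R;T[:3,3]=s['eef_pos'];W=np.linalg.inv(T@np.array(c['T_tool_cam']))
    return K,W[:3,:3],W[:3,3]
def onz(C,uv,z):
    K,R,t=C;d=R.T@np.linalg.inv(K)@np.array([uv[0],uv[1],1.]);o=-R.T@t
    return o+d*(z-o[2])/d[2]
def tri(obs):
    A=np.zeros((3,3));b=np.zeros(3);L=[]
    for C,uv in obs:
        K,R,t=C;d=R.T@np.linalg.inv(K)@np.array([uv[0],uv[1],1.]);d/=np.linalg.norm(d);o=-R.T@t
        P=np.eye(3)-np.outer(d,d);A+=P;b+=P@o;L.append((P,o))
    x=np.linalg.solve(A,b);return x,[float(np.linalg.norm(P@(x-o))) for P,o in L]
def proj(C,X):
    K,R,t=C;p=K@(R@np.asarray(X)+t);return p[:2]/p[2]
def crop(src,x,y,w,h,k,out):
    im=cv2.imread(src)[y:y+h,x:x+w];cv2.imwrite(out,cv2.resize(im,None,fx=k,fy=k,interpolation=cv2.INTER_CUBIC))
E
python3 - <<'E'
from h import *
crop('pics/scene0.png',130,155,100,110,5,'pics/c1.png')
crop('pics/scene0.png',270,165,80,70,8,'pics/c2.png')
crop('pics/side0.png',185,130,110,70,7,'pics/c3.png')
crop('pics/side0.png',230,225,75,55,10,'pics/c4.png')
E
```

```text
(no output)
```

View pics/c1.png

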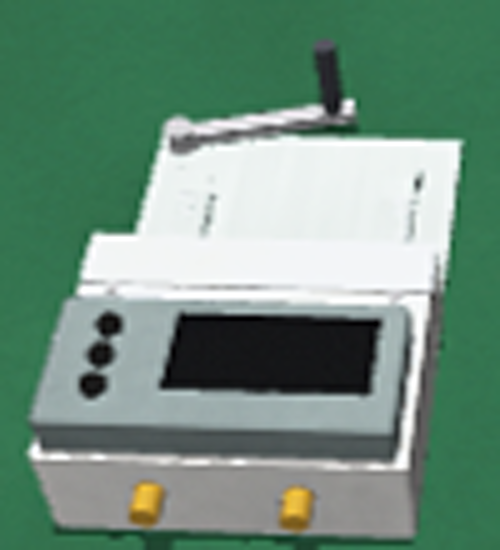

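View pics/c2.png

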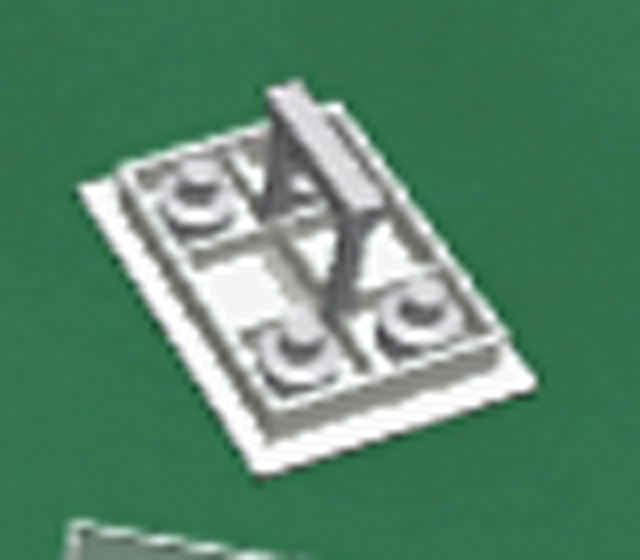

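View pics/c3.png

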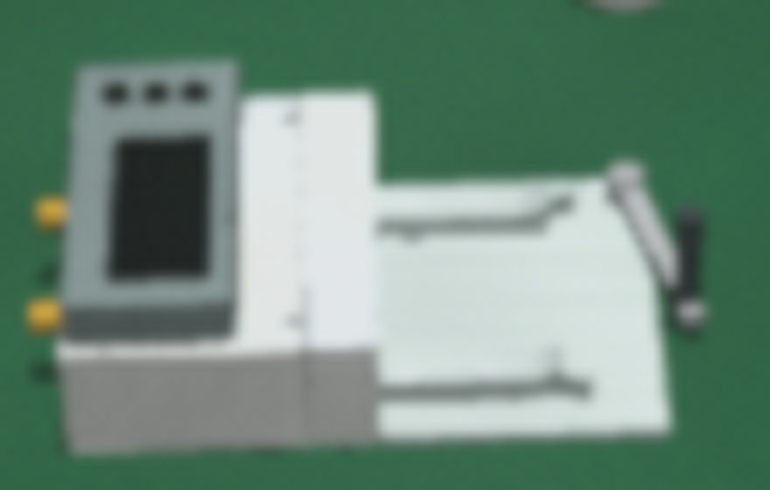

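View pics/c4.png

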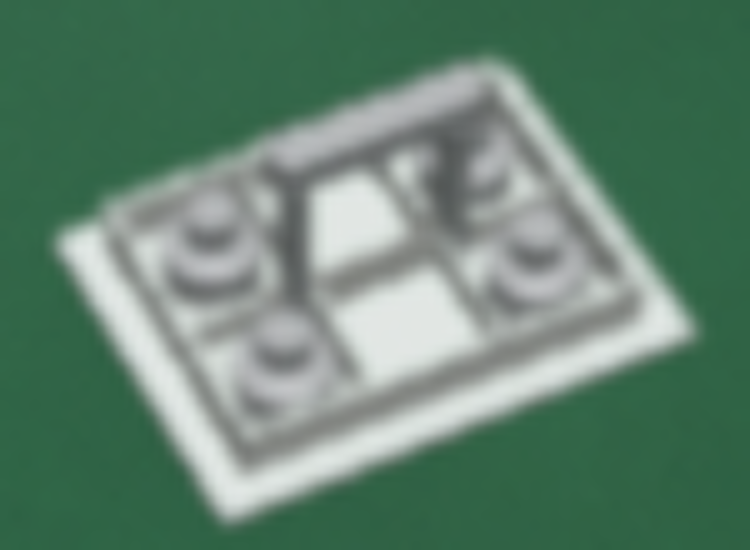

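Run:
```python
from h import *
np.set_printoptions(precision=1,suppress=True)
S=cal('scene');D=cal('side')
f=lambda x,y,k,ox,oy:((x+.5)/k-.5+ox,(y+.5)/k-.5+oy)
s1=lambda x,y:f(x,y,5,130,155);s2=lambda x,y:f(x,y,8,270,165);d3=lambda x,y:f(x,y,7,185,130);d4=lambda x,y:f(x,y,10,230,225)
for n,a,b in [('post',s1(325,43),d3(690,210)),('pivot',s1(178,125),d3(626,168)),('plateR',s1(462,140),d3(670,432)),
 ('tA',s2(80,188),d4(697,332)),('tB',s2(262,475),d4(497+0,58)),('bar',s2(325,142),d4(383,115)),('barnear',s2(283,85),d4(285,150)),
 ('bar2',s2(365,195),d4(485,75))]:
  print(n,*tri([(S,a),(D,b)]),onz(S,a,6),onz(D,b,6))
print('tray corners z5')
for p in [(80,188),(262,475),(535,383),(340,105)]:print(onz(S,s2(*p),5))
for p in [(60,240),(228,525),(697,332),(497,58)]:print(onz(D,d4(*p),5))
for p in [(610,180),(670,432),(378,185),(380,437)]:print('plate',onz(D,d3(*p),6))
```

```text
post [ 499.6 -181.4   79.4] [0.5824090307496899, 0.5824090307496499] [ 422.9 -206.4    6. ] [ 496.5 -271.     6. ]
pivot [ 532.1 -277.4   27.1] [1.3042215928055865, 1.3042215928057375] [ 513.6 -285.5    6. ] [ 531.3 -305.3    6. ]
plateR [506.3 -95.4   7.8] [0.23791533769760684, 0.23791533769751985] [504.4 -95.9   6. ] [506.4 -97.    6. ]
tA [430.2 103.6 -90.2] [14.832726753148572, 14.832726753148567] [506.2  94.4   6. ] [447.  197.8   6. ]
tB [556.8 139.5 -11.4] [69.17419924942457, 69.17419924942448] [645.7 171.4   6. ] [508.9  87.3   6. ]
bar [545.4 184.   84.6] [0.850615600745515, 0.8506156007455521] [467.6 193.5   6. ] [545.1 113.4   6. ]
barnear [559.2 181.7  97.4] [25.33472730530242, 25.334727305302437] [435.8 175.7   6. ] [575.9 129.5   6. ]
bar2 [532.1 186.8  75.7] [27.628098554881106, 27.62809855488116] [496.  209.9   6. ] [512.7  94.8   6. ]
tray corners z5
[505.2  94.4   5. ]
[644.9 171.5   5. ]
[587.3 274.9   5. ]
[443.9 199.7   5. ]
[644.7 168.7   5. ]
[587.3 276.1   5. ]
[446.9 197.    5. ]
[508.9  86.4   5. ]
plate [ 539.8 -294.6    6. ]
plate [506.4 -97.    6. ]
plate [ 665.  -285.3    6. ]
plate [651.  -87.3   6. ]
```

Run:
```python
from h import *
np.set_printoptions(precision=1,suppress=True)
S=cal('scene');D=cal('side')
print('cap',tri([(S,(96,149)),(D,(275.5,98))]), onz(S,(105,184),0),onz(D,(275,127),0))
```

```text
cap (array([ 532.7, -476.6,  138.9]), [3.620628409213632, 3.620628409213722]) [ 552.  -479.3   -0. ] [ 529.6 -484.4    0. ]
```

>>> {"api": "carry_out", "payload": {"steps": [0,0,0,0,0,1.18,1,0,0,0,0,0,1.18,1,0,0,0,0,0,1.18,1,0,0,0,0,0,1.18,1,0,0,0,0,0,1.18,1,0,0,0,0,0,1.18,1,0,0,0,0,0,1.18,1,0,0,0,0,0,1.18,1,-2.95,0.27,0,0,0,0,1,-2.95,0.27,0,0,0,0,1,-2.95,0.27,0,0,0,0,1,-2.95,0.27,0,0,0,0,1,-2.95,0.27,0,0,0,0,1,-2.95,0.27,0,0,0,0,1,-2.95,0.27,0,0,0,0,1,-2.95,0.27,0,0,0,0,1,-2.95,0.27,0,0,0,0,1,-2.95,0.27,0,0,0,0,1,-2.95,0.27,0,0,0,0,1,-2.95,0.27,0,0,0,0,1]}}

```text
time_s: 1.82
eef_pos: [361.5, 146.4, 231.3]
ee_rot: [-0.0, 0.59, 0.807, 0.0]
force: [-0.4, 0.9, -0.1]
grip_width: 0.998
```

>>> {"api": "carry_out", "payload": {"steps": [-2.95,0.27,0,0,0,0,1,-2.95,0.27,0,0,0,0,1,-2.95,0.27,0,0,0,0,1,-2.95,0.27,0,0,0,0,1,-2.95,0.27,0,0,0,0,1,-2.95,0.27,0,0,0,0,1,-2.95,0.27,0,0,0,0,1,-2.95,0.27,0,0,0,0,1,-2.95,0.27,0,0,0,0,1,-2.95,0.27,0,0,0,0,1,-2.95,0.27,0,0,0,0,1,-2.95,0.27,0,0,0,0,1,0,0,0,0,0,0,1,0,0,0,0,0,0,1]}}

```text
time_s: 2.98
eef_pos: [499.5, -180.5, 230.6]
ee_rot: [-0.001, 0.591, 0.807, 0.0]
force: [-0.2, -0.4, 0.2]
grip_width: 1.001
```

Run:
```python
from h import *
import pickle
s=readout.sense();print(s['time_s'],s['eef_pos'],s['ee_rot'],s['joints'])
im=cams.capture('wrist');pickle.dump(s,open('s1.pkl','wb'))
cv2.imwrite('pics/w1.png',im[:,:,::-1]);crop('pics/w1.png',0,0,512,384,1.5,'pics/w1b.png')
```

```text
2.9833 [ 499.49313587 -180.5440476   230.5694622 ] [-6.92155580e-04  5.90884969e-01  8.06755523e-01  2.39595186e-06] [-5.67648489e-01  3.27674806e-01  1.47943361e+00  9.66733845e-05
  1.33586536e+00 -8.74156335e-01]
```

View pics/w1b.png

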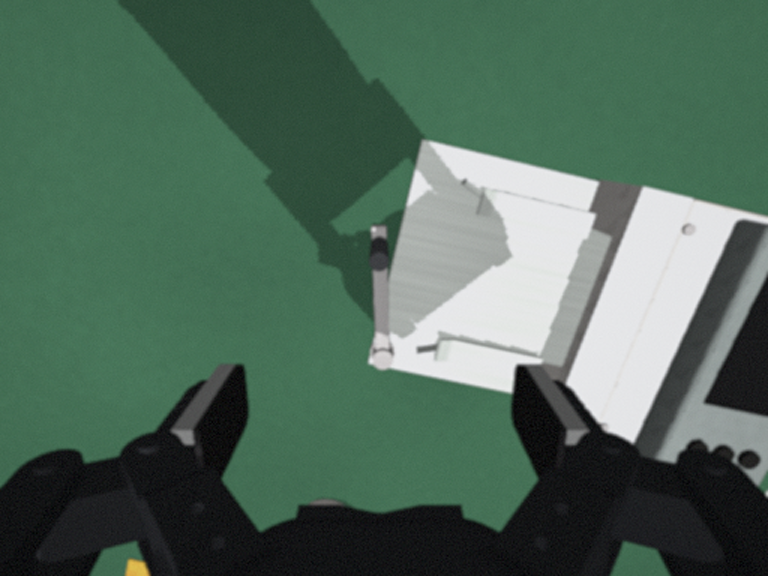

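The wrist view shows the plate corner at (423,140)/1.5, the post top at about (380,262)/1.5, the pivot at (381,353)/1.5, and the rails. I'll enlarge it further.

Run:
```python
from h import *
crop('pics/w1.png',235,82,100,75,8,'pics/w1c.png')
crop('pics/w1.png',235,160,100,75,8,'pics/w1d.png')
crop('pics/w1.png',320,110,110,82,7,'pics/w1e.png')
```

```text
(no output)
```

View pics/w1c.png

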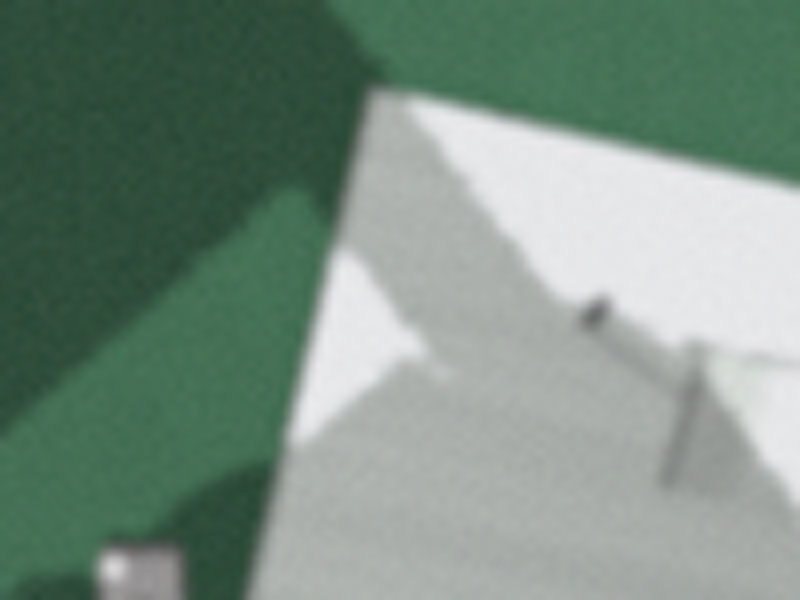

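View pics/w1d.png

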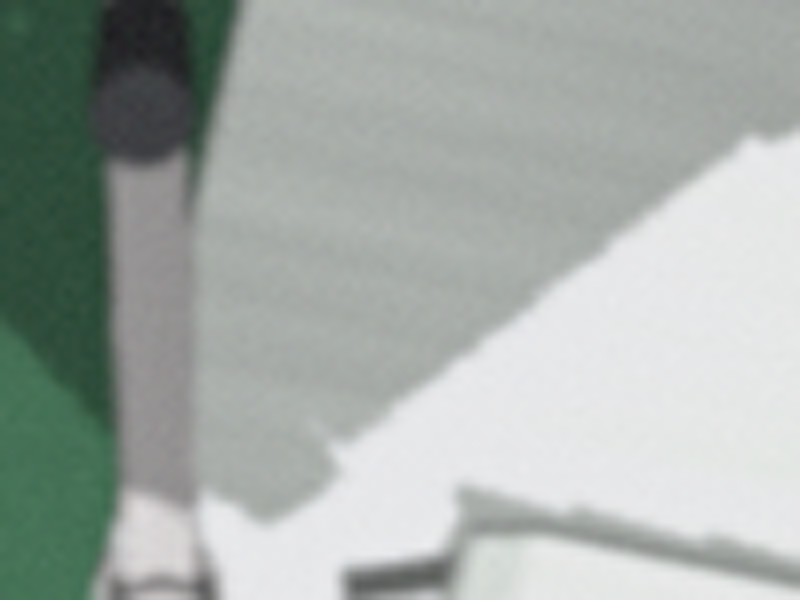

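View pics/w1e.png

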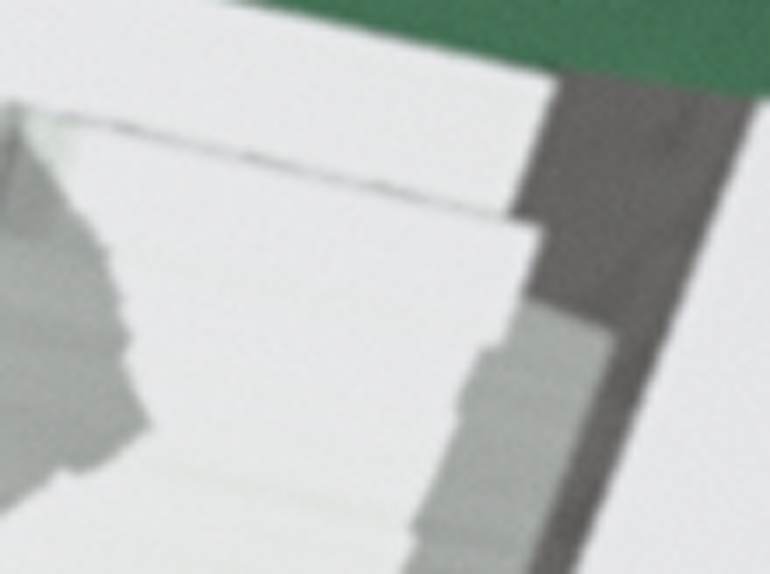

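Run:
```python
from h import *
import pickle
np.set_printoptions(precision=1,suppress=True)
s=pickle.load(open('s1.pkl','rb'));W=cal('wrist',s);S=cal('scene');D=cal('side')
f=lambda x,y,k,ox,oy:((x+.5)/k-.5+ox,(y+.5)/k-.5+oy)
c=lambda x,y:f(x,y,8,235,82);d=lambda x,y:f(x,y,8,235,160);e=lambda x,y:f(x,y,7,320,110)
cor=onz(W,c(370,85),6);fr=onz(W,c(250,590),6);s1=onz(W,c(795,180),6);hb=onz(W,e(555,72),6);ht=onz(W,e(757,95),68);ht2=onz(W,e(578,560),68)
print(cor,fr,s1,hb,ht,ht2,np.linalg.norm(hb-cor))
ang=lambda a,b:np.arctan2(b[1]-a[1],b[0]-a[0])
print('yaws',ang(fr,cor)-np.pi/2,ang(cor,s1),ang(cor,hb),ang(ht2,ht)-np.pi/2)
for y in (.06,.07,.08):
  R=Ro.from_euler('z',y).as_matrix();h=cor+R@[100,-98,0];print(y,'home',h,'hb-in',R.T@(hb-h),'ht',R.T@(ht-h),'piv',h+R@[-90,-84,0])
print('post',onz(W,d(140,112),75))
a=f(325,43,5,130,155);b=f(690,210,7,185,130)
print('tri post',tri([(S,a),(D,b),(W,d(140,112))]),tri([(S,a),(W,d(140,112))]))
print('piv',onz(W,f(381,353,1.5,0,0),24),onz(W,f(381,353,1.5,0,0),18))
```

```text
[504.9 -95.3   6. ] [ 511.6 -170.8    6. ] [568.5 -89.1   6. ] [648.8 -82.6   6. ] [648.2 -81.2  68. ] [ 654.4 -151.5   68. ] 144.44455039138376
yaws 0.08823379051162261 0.09804704086675421 0.08827194542159192 0.08887576518586471
0.06 home [ 610.6 -187.2    6. ] hb-in [ 44.4 102.1   0. ] ht [ 43.8 103.5  62. ] piv [ 525.8 -276.4    6. ]
0.07 home [ 611.5 -186.1    6. ] hb-in [ 44.4 100.6   0. ] ht [ 43.9 102.1  62. ] piv [ 527.6 -276.2    6. ]
0.08 home [ 612.5 -185.     6. ] hb-in [44.4 99.2  0. ] ht [ 43.9 100.7  62. ] piv [ 529.5 -275.9    6. ]
post [ 497.4 -181.1   75. ]
tri post (array([ 498.5, -181.2,   78.8]), [0.8079958426334253, 1.3977326115430513, 1.6947971711137004]) (array([ 497.4, -181.3,   76.5]), [0.5991979016701865, 0.5991979016701766])
piv [ 527.6 -269.8   24. ] [ 528.5 -272.5   18. ]
```

>>> {"api": "carry_out", "payload": {"steps": [0,-0.2,1.9,0,0,0,1,0,0,1.9,0,0,0,1,0,0,1.9,0,0,0,1,0,0,1.9,0,0,0,1,0,0,1.9,0,0,0,1,0,0,1.9,0,0,0,1,0,0,1.9,0,0,0,1,0,0,1.9,0,0,0,1,0,0,1.9,0,0,0,1,0,0,1.6,0,0,0,1,0,0,0,0,0,0,-0.4,0,0,0,0,0,0,-0.8,0,0,0,0,0,0,-1,0,0,0,0,0,0,-1,0,0,0,0,0,0,-1,0,0,0,0,0,0,-1,0,0,0,0,0,0,-1], "grip_force": 30}}

```text
time_s: 4.45
eef_pos: [498.0, -180.4, 45.1]
ee_rot: [0.001, 0.59, 0.807, 0.0]
force: [-0.6, 1.0, 5.0]
grip_width: 0.154
```

Run:
```python
from h import *
cv2.imwrite('pics/w2.png',cams.capture('wrist')[:,:,::-1])
```

```text
(no output)
```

View pics/w2.png

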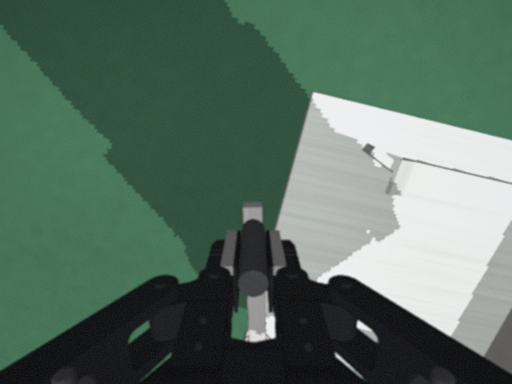

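>>> {"api": "carry_out", "payload": {"steps": [-0.054,-0.8,0,0,0,-0.917,-1,-0.054,-0.8,0,0,0,-0.917,-1,-0.054,-0.8,0,0,0,-0.917,-1,-0.054,-0.8,0,0,0,-0.917,-1,-0.054,-0.8,0,0,0,-0.917,-1,-0.054,-0.8,0,0,0,-0.917,-1,-0.054,-0.8,0,0,0,-0.917,-1,-0.054,-0.8,0,0,0,-0.917,-1,-0.054,-0.8,0,0,0,-0.917,-1,-0.054,-0.8,0,0,0,-0.917,-1]}}

```text
time_s: 5.33
eef_pos: [439.7, -233.3, 45.0]
ee_rot: [0.0, 0.227, 0.974, -0.0]
force: [-0.7, 0.2, 5.3]
grip_width: 0.155
```

>>> {"api": "carry_out", "payload": {"steps": [-0.054,-0.8,0,0,0,-0.917,-1,-0.054,-0.8,0,0,0,-0.917,-1,-0.054,-0.8,0,0,0,-0.917,-1,-0.054,-0.8,0,0,0,-0.917,-1,-0.054,-0.8,0,0,0,-0.917,-1,-0.054,-0.8,0,0,0,-0.917,-1,-0.054,-0.8,0,0,0,-0.917,-1,-0.054,-0.8,0,0,0,-0.917,-1,-0.054,-0.8,0,0,0,-0.917,-1,-0.054,-0.8,0,0,0,-0.917,-1,0,0,0,0,0,0,-1,0,0,0,0,0,0,-1,0,0,0,0,0,0,0.2,0,0,0,0,0,0,0.2,0,0,0,0,0,0,0.2]}}

```text
time_s: 6.58
eef_pos: [437.1, -310.6, 44.2]
ee_rot: [0.0, -0.168, 0.986, 0.0]
force: [-0.4, 0.9, 0.5]
grip_width: 0.571
```

Run:
```python
from h import *
s=readout.sense();print(s['eef_pos'],s['ee_rot'],s['joints'],s['force'],s['grip_width'])
p=s['eef_pos'];print(np.arctan2(p[1]+275.7,p[0]-530.9)-np.pi/2-.088+2*np.pi)
```

```text
[ 437.08283665 -310.59185531   44.22752101] [ 2.89382647e-05 -1.68120423e-01  9.85766457e-01  1.21657996e-04] [-8.36528319e-01  5.58951064e-01  1.66961898e+00  2.26438378e-04
  9.13197078e-01 -2.74530835e+00] [-0.42142388  0.87267238  0.46351466] 0.5711418179183642
1.8388581487811857
```

>>> {"api": "carry_out", "payload": {"steps": [0,0,-2,0,0,0,0.5,0,0,-3,0,0,0,1,0,0,-3,0,0,-0.6,1,0,0,-3,0,0,-0.6,1,0,0,-3,0,0,-0.6,1,0,0,-3,0,0,0,1,0,0,-3,0,0,0,1]}}

```text
time_s: 7.17
eef_pos: [441.1, -306.4, 245.7]
ee_rot: [-0.003, -0.242, 0.97, -0.001]
force: [0.0, 0.5, 0.2]
grip_width: 0.998
```

>>> {"api": "carry_out", "payload": {"steps": [-1.66,1.915,0,0,0,0,1,-1.66,1.915,0,0,0,0,1,-1.66,1.915,0,0,0,0,1,-1.66,1.915,0,0,0,0,1,-1.66,1.915,0,0,0,0,1,-1.66,1.915,0,0,0,0,1,-1.66,1.915,0,0,0,0,1,-1.66,1.915,0,0,0,0,1,-1.66,1.915,0,0,0,0,1,-1.66,1.915,0,0,0,0,1,-1.66,1.915,0,0,0,0,1,-1.66,1.915,0,0,0,0,1,-1.66,1.915,0,0,0,0,1,-1.66,1.915,0,0,0,0,1,-1.66,1.915,0,0,0,0,1,-1.66,1.915,0,0,0,0,1,-1.66,1.915,0,0,0,0,1,-1.66,1.915,0,0,0,0,1,-1.66,1.915,0,0,0,0,1,-1.66,1.915,0,0,0,0,1]}}

```text
time_s: 8.83
eef_pos: [555.0, 188.4, 241.5]
ee_rot: [-0.003, -0.241, 0.97, -0.001]
force: [-0.4, 0.9, 0.4]
grip_width: 1.001
```

>>> {"api": "carry_out", "payload": {"steps": [0,0,0,0,0,0,1,0,0,0,0,0,0,1]}}

```text
time_s: 9.0
eef_pos: [554.8, 187.9, 241.1]
ee_rot: [-0.003, -0.242, 0.97, -0.001]
force: [-0.1, -0.3, -0.2]
grip_width: 1.001
```

Run:
```python
from h import *
import pickle
s=readout.sense();print(s['time_s'],s['eef_pos'],s['ee_rot'],s['joints'],s['force'])
im=cams.capture('wrist');pickle.dump(s,open('s3.pkl','wb'))
cv2.imwrite('pics/w3.png',im[:,:,::-1]);crop('pics/w3.png',0,0,512,384,1.5,'pics/w3b.png')
cv2.imwrite('pics/scene3.png',cams.capture('scene')[:,:,::-1]);crop('pics/scene3.png',130,140,100,120,4,'pics/sc3.png')
```

```text
9.0 [554.83664727 187.85614448 241.12884992] [-0.00311266 -0.24228012  0.97020023 -0.00147423] [ 0.12822005  0.44600386  1.28223596 -0.00369442  1.4191943  -1.93144124] [-0.09850844 -0.27815704 -0.17941593]
```

View pics/w3b.png

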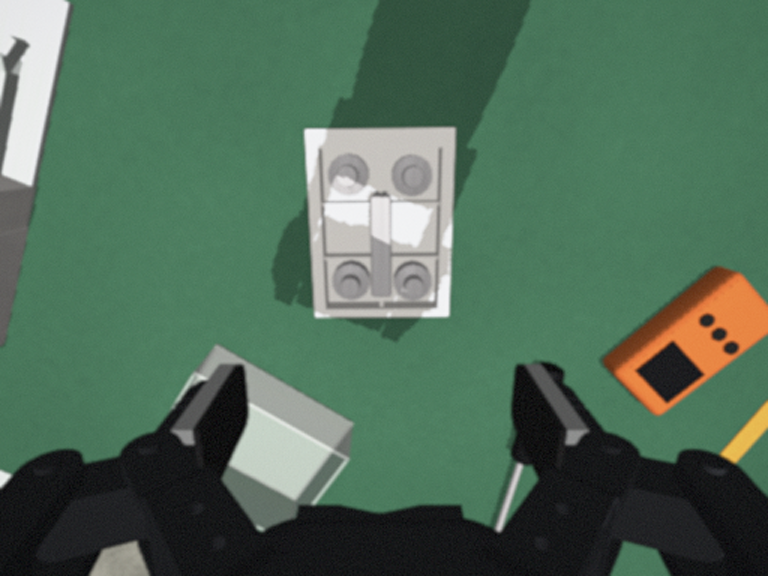

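View pics/sc3.png

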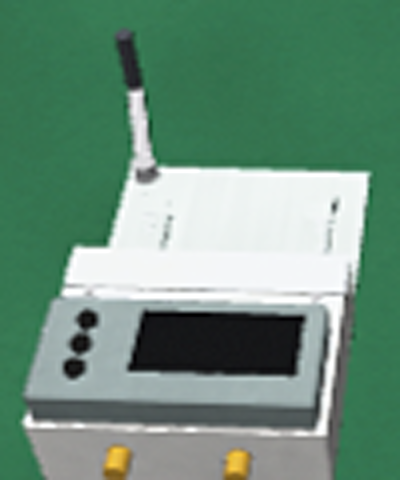

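Run:
```python
from h import *
import pickle
np.set_printoptions(precision=2,suppress=True)
s=pickle.load(open('s3.pkl','rb'));W=cal('wrist',s);S=cal('scene');D=cal('side')
f=lambda x,y,k,ox,oy:((x+.5)/k-.5+ox,(y+.5)/k-.5+oy)
g=lambda x,y:f(x,y,1.5,0,0)
P=[onz(W,g(*p),5) for p in [(305,129),(456,127),(450,317),(316,317)]]
for p in P:print(p)
print('c',sum(P)/4,[np.linalg.norm(P[i]-P[i-1]) for i in range(4)])
a=(P[2]+P[3]-P[0]-P[1]);print('yaw',np.arctan2(a[1],a[0]))
A=onz(W,g(380,195),83);B=onz(W,g(381,295),83);print('bar',A,B,(A+B)/2,np.linalg.norm(A-B),np.arctan2(*(B-A)[1::-1]))
m=((380+381)/2,245)
K,R,t=W
print('tri',tri([(S,f(325,142,8,270,165)),(D,f(383,115,10,230,225)),(W,proj(W,(A+B)/2))]))
q=s['ee_rot'];M=Ro.from_quat([q[1],q[2],q[3],q[0]]).as_matrix();print(M,'psi',np.arctan2(M[1,1],M[0,1]))
for tgt in [(545,184)]:
  d=np.array([*tgt,0])-[*s['eef_pos'][:2],0];print(M.T@d)
```

```text
[504.03  94.67   5.  ]
[446.47 199.49   5.  ]
[587.11 277.27   5.  ]
[643.5  171.57   5.  ]
c [545.28 185.75   5.  ] [np.float64(159.26836716639022), np.float64(119.58143445719324), np.float64(160.71872138241835), np.float64(119.80700385849677)]
yaw 0.5045374113121999
bar [514.58 167.65  83.  ] [575.17 200.76  83.  ] [544.87 184.21  83.  ] 69.04568462001087 0.5001554778283063
tri (array([545.04, 184.01,  84.34]), [0.9352698876914266, 0.8620502809736865, 0.42617903728487677])
[[-0.88 -0.47 -0.01]
 [-0.47  0.88 -0.  ]
 [ 0.01 -0.   -1.  ]] psi 2.060234462342847
[10.49  1.22  0.07]
```

>>> {"api": "carry_out", "payload": {"steps": [1.01,0.2,1,0,-0.077,-0.16,1,0,0,2,0,0,0,1,0,0,2,0,0,0,1,0,0,2,0,0,0,1,0,0,2,0,0,0,1,0,0,2,0,0,0,1,0,0,2,0,0,0,1,0,0,2,0,0,0,1,0,0,2,0,0,0,1,0,0,1.4,0,0,0,1,0,0,0,0,0,0,1,0,0,0,0,0,0,1]}}

```text
time_s: 10.1
eef_pos: [545.4, 182.9, 57.9]
ee_rot: [0.0, -0.247, 0.969, -0.001]
force: [0.6, 0.6, -0.5]
grip_width: 1.002
```

Run:
```python
from h import *
np.set_printoptions(precision=4,suppress=True)
s=readout.sense();print(s['eef_pos'],s['ee_rot'],s['force'])
cv2.imwrite('pics/w4.png',cams.capture('wrist')[:,:,::-1])
```

```text
[545.3977 182.899   57.8621] [ 0.0002 -0.2475  0.9689 -0.0007] [ 0.6157  0.572  -0.4844]
```

View pics/w4.png

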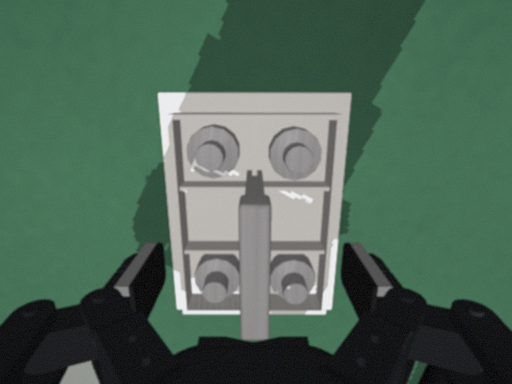

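>>> {"api": "carry_out", "payload": {"steps": [0,0.12,0.1,0,0,0,0.5,0,0,0,0,0,0,0,0,0,0,0,0,0,-0.4,0,0,0,0,0,0,-0.8,0,0,0,0,0,0,-1,0,0,0,0,0,0,-1,0,0,0,0,0,0,-1,0,0,0,0,0,0,-1], "grip_force": 90}}

```text
time_s: 10.82
eef_pos: [545.2, 184.6, 57.0]
ee_rot: [0.001, -0.248, 0.969, -0.001]
force: [0.2, -2.3, 2.9]
grip_width: 0.146
```

>>> {"api": "carry_out", "payload": {"steps": [0,0,-0.1,0,0,0,-1,0,0,-0.2,0,0,0,-1,0,0,-0.4,0,0,0,-1,0,0,-0.6,0,0,0,-1,0,0,-0.8,0,0,0,-1,0,0,-0.8,0,0,0,-1,0,0,-0.8,0,0,0,-1,0,0,-0.6,0,0,0,-1,0,0,-0.4,0,0,0,-1,0,0,-0.2,0,0,0,-1,0,0,0,0,0,0,-1,0,0,0,0,0,0,-1]}}

```text
time_s: 11.82
eef_pos: [544.7, 184.8, 105.5]
ee_rot: [0.0, -0.248, 0.969, -0.001]
force: [0.5, -0.4, -6.0]
grip_width: 0.149
```

Run:
```python
from h import *
np.set_printoptions(precision=4,suppress=True)
s=readout.sense();print(s['eef_pos'],s['ee_rot'],s['force'],s['wrist_torque'],s['grip_width'])
cv2.imwrite('pics/w5.png',cams.capture('wrist')[:,:,::-1])
cv2.imwrite('pics/s5.png',cams.capture('side')[:,:,::-1]);crop('pics/s5.png',220,190,110,82,6,'pics/s5b.png')
```

```text
[544.6551 184.7515 105.5082] [ 0.0004 -0.248   0.9688 -0.0006] [ 0.463  -0.4164 -5.9675] [ 0.0624  0.029  -0.0156] 0.14850558025889796
```

View pics/w5.png

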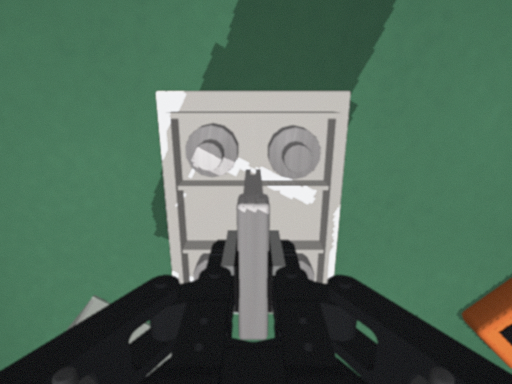

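View pics/s5b.png

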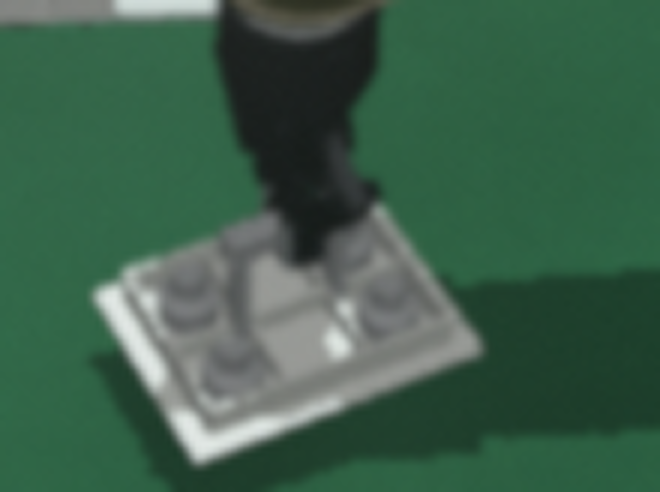

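Run:
```python
from h import *
import pickle
np.set_printoptions(precision=1,suppress=True)
s=pickle.load(open('s1.pkl','rb'));W=cal('wrist',s)
y=.088;R=Ro.from_euler('z',y).as_matrix();h=np.array([613.2,-184,6])
im=cv2.imread('pics/w1.png')
for X,n in [((-100,-98,0),'pc'),((44,-98,0),'a'),((-100,98,0),'pc+'),((44,98,0),'b'),((-36,53.5,14),'L+'),((44,53.5,14),'L+'),((-36,-53.5,14),'L-'),((44,-53.5,14),'L-'),((-36,62.5,0),'w'),((-36,-62.5,0),'w'),((-36,66.5,14),'o'),((-36,-66.5,14),'o'),((-62,72.5,0),'f'),((-62,-72.5,0),'f'),((44,62.5,48),'s'),((44,-62.5,48),'s'),((44,62.5,0),'s0'),((44,-62.5,0),'s0')]:
  p=proj(W,h+R@np.array(X));print(n,X,p)
  cv2.circle(im,tuple(int(round(v*16)) for v in p),16,(0,0,255),-1,shift=4)
cv2.imwrite('pics/o.png',cv2.resize(im[80:280,235:435],None,fx=3.8,fy=3,interpolation=cv2.INTER_CUBIC))
```

```text
pc (-100, -98, 0) [243.6 241.8]
a (44, -98, 0) [346.1 262.3]
pc+ (-100, 98, 0) [278.9  92.4]
b (44, 98, 0) [396.5 120. ]
L+ (-36, 53.5, 14) [323.8 143.8]
L+ (44, 53.5, 14) [388.6 158.4]
L- (-36, -53.5, 14) [299.8 225.9]
L- (44, -53.5, 14) [359.8 238.3]
w (-36, 62.5, 0) [323.3 134.7]
w (-36, -62.5, 0) [296.5 227.6]
o (-36, 66.5, 14) [327.  132.8]
o (-36, -66.5, 14) [297.2 234.9]
f (-62, 72.5, 0) [304.7 121.7]
f (-62, -72.5, 0) [275.6 230.4]
s (44, 62.5, 48) [405.1 156.7]
s (44, -62.5, 48) [367.1 257.9]
s0 (44, 62.5, 0) [386.2 149. ]
s0 (44, -62.5, 0) [354.2 239.5]
```

View pics/o.png

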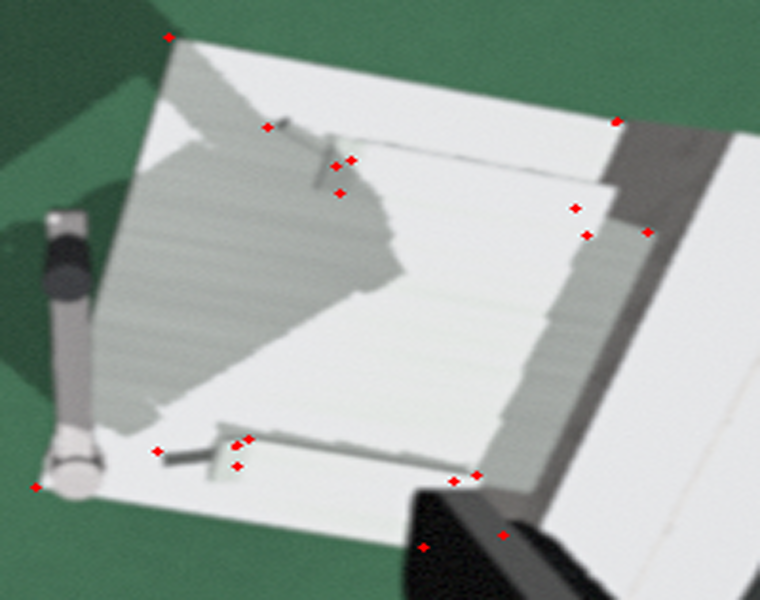

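Run:
```python
from h import *
import pickle
s=pickle.load(open('s1.pkl','rb'));W=cal('wrist',s)
c=lambda x,y:((x+.5)/8-.5+235,(y+.5)/8-.5+82)
print(c(370,85),onz(W,c(370,85),6),proj(W,onz(W,c(370,85),6)),proj(W,[505,-95.2,6]))
print(W[1]@W[1].T, Ro.from_euler('z',.088).as_matrix()@[-100,98,0])
```

```text
(280.8125, 92.1875) [507.0194345  -94.23076222   6.        ] [280.8125  92.1875] [278.88952462  92.47239748]
[[ 1.00000000e+00  8.98248869e-17  3.93195121e-17]
 [ 8.98248869e-17  1.00000000e+00 -1.25468148e-16]
 [ 3.93195121e-17 -1.25468148e-16  1.00000000e+00]] [-108.22592341   88.83214228    0.        ]
```

Run:
```python
from h import *
a=cams.calibration('wrist');b=cams.calibration('wrist')
print(a['T_tool_cam'],a['fx'],a['cx'],a['cy']);print(abs(a['T_tool_cam']-b['T_tool_cam']).max())
c=cams.calibration('scene');print(c['t'],c['fx'])
```

```text
[[ 2.39074769e-04 -9.55116402e-01 -2.96230656e-01  7.67604284e+01]
 [ 9.99999919e-01  1.32642406e-04  3.79386165e-04  8.65722139e-01]
 [-3.23065202e-04 -2.96230723e-01  9.55116356e-01 -1.42696701e+02]
 [ 0.00000000e+00  0.00000000e+00  0.00000000e+00  1.00000000e+00]] 302.3327158033456 252.80806746287382 188.67050316526203
0.0
[  53.71592825 -382.34461788 1550.70390261] 366.8164771428839
```

>>> {"api": "carry_out", "payload": {"steps": [0,0,-0.2,0,0,0.3,-1,0,0,-0.5,0,0,0.6,-1,0,0,-0.7,0,0,0.6,-1,0,0,-0.8,0,0,0.6,-1,0,0,-0.8,0,0,0.6,-1,0,0,-0.7,0,0,0.6,-1,0,0,-0.5,0,0,0.6,-1,0,0,-0.3,0,0,0.6,-1,0,0,0,0,0,0.237,-1,0.205,-0.5,0,0,0,0,-1,0.411,-1,0,0,0,0,-1,0.616,-1.5,0,0,0,0,-1,0.821,-2,0,0,0,0,-1,0.821,-2,0,0,0,0,-1,0.821,-2,0,0,0,0,-1,0.821,-2,0,0,0,0,-1,0.821,-2,0,0,0,0,-1,0.821,-2,0,0,0,0,-1,0.821,-2,0,0,0,0,-1,0.821,-2,0,0,0,0,-1]}}

```text
time_s: 13.58
eef_pos: [482.6, -12.8, 150.6]
ee_rot: [0.0, -0.044, 0.999, -0.001]
force: [0.8, 0.7, -6.7]
grip_width: 0.144
```

>>> {"api": "carry_out", "payload": {"steps": [0.821,-2,0,0,0,0,-1,0.821,-2,0,0,0,0,-1,0.821,-2,0,0,0,0,-1,0.821,-2,0,0,0,0,-1,0.821,-2,0,0,0,0,-1,0.821,-2,0,0,0,0,-1,0.821,-2,0,0,0,0,-1,0.821,-2,0,0,0,0,-1,0.616,-1.5,0,0,0,0,-1,0.349,-0.85,0,0,0,0,-1,0,0,0,0,0,0,-1,0,0,0,0,0,0,-1]}}

```text
time_s: 14.58
eef_pos: [424.4, -200.5, 150.8]
ee_rot: [0.001, -0.044, 0.999, -0.0]
force: [-0.5, 0.5, -6.7]
grip_width: 0.145
```

Run:
```python
from h import *
np.set_printoptions(precision=4,suppress=True)
s=readout.sense();print(s['time_s'],s['eef_pos'],s['ee_rot'],s['force'],s['wrist_torque'],s['joints'])
q=s['ee_rot'];M=Ro.from_quat([q[1],q[2],q[3],q[0]]).as_matrix();print(M,np.arctan2(M[1,1],M[0,1]))
cv2.imwrite('pics/w6.png',cams.capture('wrist')[:,:,::-1])
cv2.imwrite('pics/s6.png',cams.capture('side')[:,:,::-1]);crop('pics/s6.png',185,120,170,110,4.7,'pics/s6b.png')
cv2.imwrite('pics/sc6.png',cams.capture('scene')[:,:,::-1]);crop('pics/sc6.png',120,110,130,130,4.5,'pics/sc6b.png')
print(cams.calibration('wrist')['T_tool_cam'])
```

```text
14.5833 [ 424.4221 -200.5125  150.7751] [ 0.0006 -0.0437  0.999  -0.0002] [-0.4532  0.5159 -6.6877] [-0.0425 -0.0111  0.0117] [-0.6919  0.2757  1.7733  0.0004  1.0914 -2.3503]
[[-0.9962 -0.0873  0.0012]
 [-0.0873  0.9962 -0.0004]
 [-0.0011 -0.0005 -1.    ]] 1.6581657015463869
[[   0.0002   -0.9551   -0.2961   77.024 ]
 [   1.        0.0002    0.0002    0.3955]
 [  -0.0001   -0.2961    0.9551 -142.6975]
 [   0.        0.        0.        1.    ]]
```

View pics/w6.png

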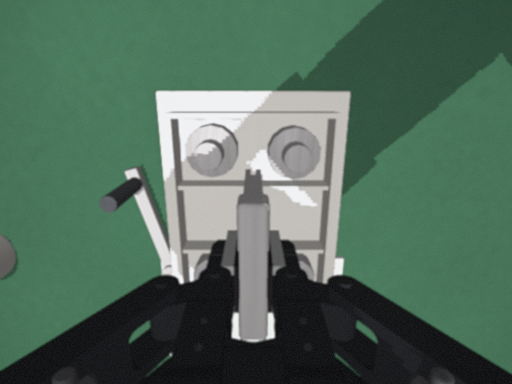

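View pics/s6b.png

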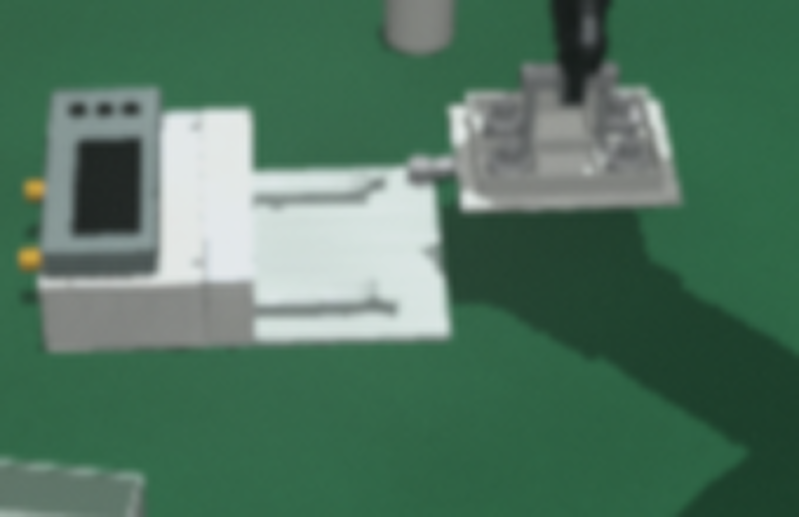

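View pics/sc6b.png

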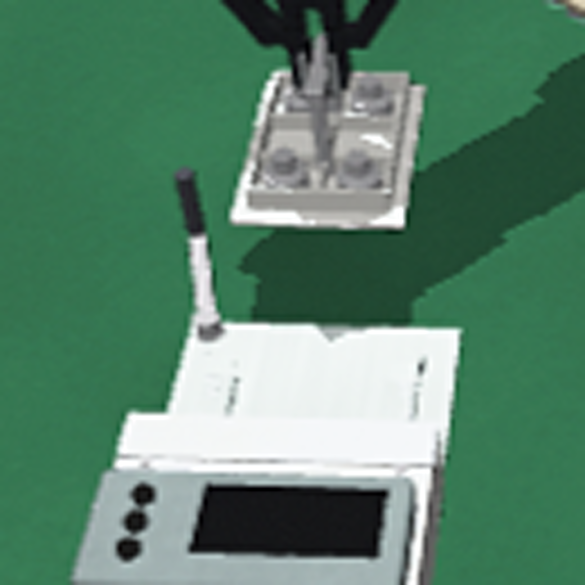

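>>> {"api": "carry_out", "payload": {"steps": [0,0,0.5,0,0,0,-1,0,0,1,0,0,0,-1,0,0,1.2,0,0,0,-1,0,0,1.2,0,0,0,-1,0,0,1.2,0,0,0,-1,0,0,1.2,0,0,0,-1,0,0,1,0,0,0,-1,0,0,0.7,0,0,0,-1,0,0,0.48,0,0,0,-1,-0.4,0,0,0,0,0,-1,-0.8,0,0,0,0,0,-1,-0.8,0,0,0,0,0,-1,-0.8,0,0,0,0,0,-1,-0.8,0,0,0,0,0,-1,-0.4,0,0,0,0,0,-1,0,0,0,0,0,0,-1,0,0,0,0,0,0,-1]}}

```text
time_s: 16.15
eef_pos: [464.8, -197.1, 66.1]
ee_rot: [0.001, -0.044, 0.999, -0.0]
force: [-0.5, -0.6, -5.3]
grip_width: 0.146
```

Run:
```python
from h import *
np.set_printoptions(precision=4,suppress=True)
s=readout.sense();print(s['time_s'],s['eef_pos'],s['ee_rot'],s['force'],s['wrist_torque'])
y=.088;R=Ro.from_euler('z',y).as_matrix();print(R.T@(s['eef_pos']-[614,-184,0]))
cv2.imwrite('pics/s7.png',cams.capture('side')[:,:,::-1]);crop('pics/s7.png',210,130,115,80,6.9,'pics/s7b.png')
cv2.imwrite('pics/sc7.png',cams.capture('scene')[:,:,::-1]);crop('pics/sc7.png',140,130,110,80,7,'pics/sc7b.png')
```

```text
16.15 [ 464.7861 -197.083    66.0759] [ 0.0005 -0.0442  0.999  -0.0004] [-0.4784 -0.5802 -5.3233] [-0.059   0.0726 -0.0359]
[-149.7863    0.0815   66.0759]
```

View pics/s7b.png

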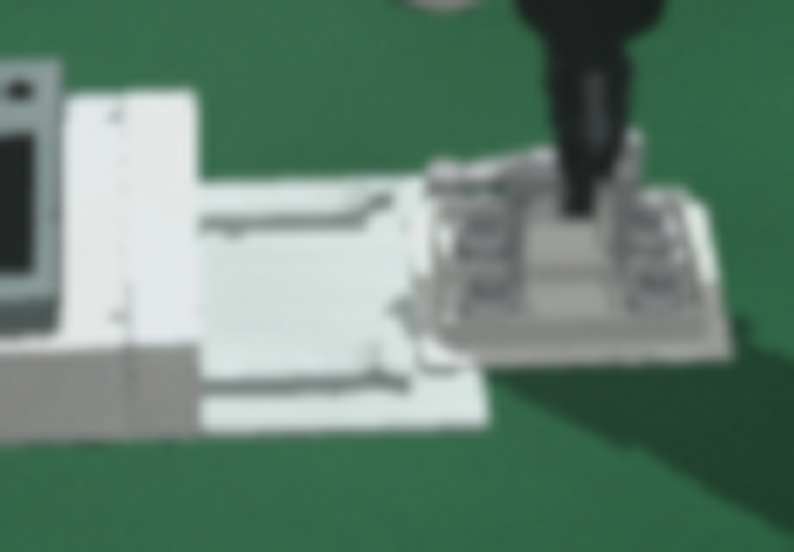

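View pics/sc7b.png

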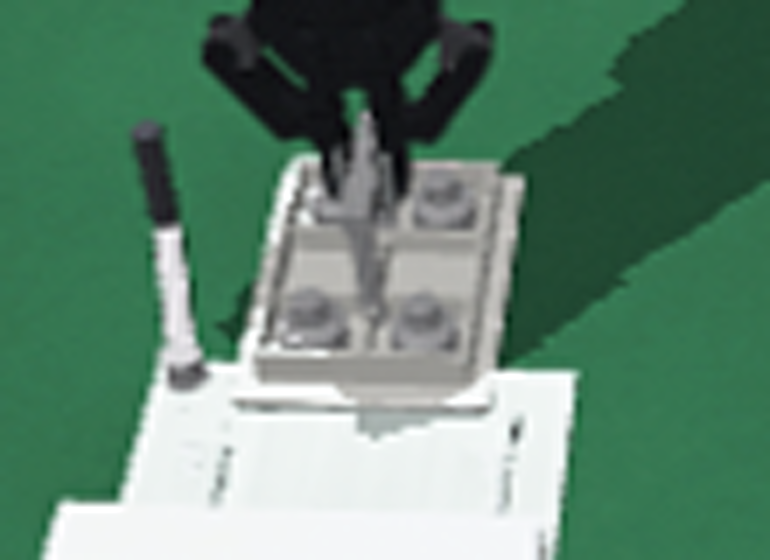

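Run:
```python
from h import *
np.set_printoptions(precision=1,suppress=True)
S=cal('scene');D=cal('side')
f=lambda x,y,k,ox,oy:((x+.5)/k-.5+ox,(y+.5)/k-.5+oy)
a=lambda x,y:f(x,y,7,140,130);b=lambda x,y:f(x,y,6.9,210,130)
R=Ro.from_euler('z',.088).as_matrix()
cor=onz(S,a(579,371),6);h=cor+R@[100,-98,0];print('scene',cor,h)
for p in [(234,404),(492,408),(525,177)]:print(R.T@(onz(S,a(*p),14)-h))
cor=onz(D,b(490,428),6);h=cor+R@[100,-98,0];print('side',cor,h)
for p in [(418,362),(733,357)]:print(R.T@(onz(D,b(*p),12)-h))
for p in [(202,432),(490,428)]:print('plate',onz(D,b(*p),6))
```

```text
scene [504.1 -95.    6. ] [ 612.4 -183.9    6. ]
[-65.5 -58.    8. ]
[-67.  61.   8.]
[-227.7   60.6    8. ]
side [505.4 -95.4   6. ] [ 613.6 -184.2    6. ]
[-66.4  53.2   6. ]
[-228.7   57.     6. ]
plate [651.  -86.4   6. ]
plate [505.4 -95.4   6. ]
```

>>> {"api": "carry_out", "payload": {"steps": [-0.3,0,0,0,0,0,-1,-0.5,0,0,0,0,0,-1,-0.5,0,0,0,0,0,-1,-0.5,0,0,0,0,0,-1,-0.5,0,0,0,0,0,-1,-0.5,0,0,0,0,0,-1,-0.5,0,0,0,0,0,-1,-0.5,0,0,0,0,0,-1,-0.2,0,0,0,0,0,-1,0,0,0,0,0,0,-1]}}

```text
time_s: 17.08
eef_pos: [505.0, -193.7, 66.2]
ee_rot: [0.001, -0.044, 0.999, -0.001]
force: [1.0, 0.9, -6.2]
grip_width: 0.144
```

```bash
cat > st.py <<'E'
from h import *
np.set_printoptions(precision=3,suppress=True)
s=readout.sense();R=Ro.from_euler('z',.088).as_matrix()
q=s['ee_rot'];M=Ro.from_quat([q[1],q[2],q[3],q[0]]).as_matrix()
print(s['time_s'],'home xyz',R.T@(s['eef_pos']-[614,-184,0]),'F',R.T@s['force'],'T',R.T@s['wrist_torque'],'yaw',np.arctan2(M[1,1],M[0,1])-np.pi/2-.088,'tilt',M[2,:2],s['grip_width'])
E
python3 st.py
```

```text
17.0833 home xyz [-109.434   -0.055   66.171] F [ 1.042  0.791 -6.197] T [-0.007  0.047  0.017] yaw 0.00021598265075914447 tilt [-0.001 -0.001] 0.14429319706160432
```

>>> {"api": "carry_out", "payload": {"steps": [-0.3,0,0,0,0,0,-1,-0.5,0,0,0,0,0,-1,-0.5,0,0,0,0,0,-1,-0.5,0,0,0,0,0,-1,-0.5,0,0,0,0,0,-1,-0.5,0,0,0,0,0,-1,-0.5,0,0,0,0,0,-1,-0.5,0,0,0,0,0,-1,-0.5,0,0,0,0,0,-1,-0.5,0,0,0,0,0,-1,-0.2,0,0,0,0,0,-1,0,0,0,0,0,0,-1]}}

```text
time_s: 18.08
eef_pos: [554.8, -189.3, 66.2]
ee_rot: [0.001, -0.044, 0.999, -0.001]
force: [-0.4, 0.2, -5.6]
grip_width: 0.15
```

```bash
python3 st.py
python3 - <<'E'
from h import *
cv2.imwrite('pics/s8.png',cams.capture('side')[:,:,::-1]);crop('pics/s8.png',210,130,115,80,6.9,'pics/s8b.png')
E
```

```text
18.0833 home xyz [-59.434  -0.058  66.238] F [-0.337  0.181 -5.565] T [-0.04  -0.039 -0.002] yaw 0.00017276204457203348 tilt [-0.001 -0.001] 0.15047267816833498
```

View pics/s8b.png

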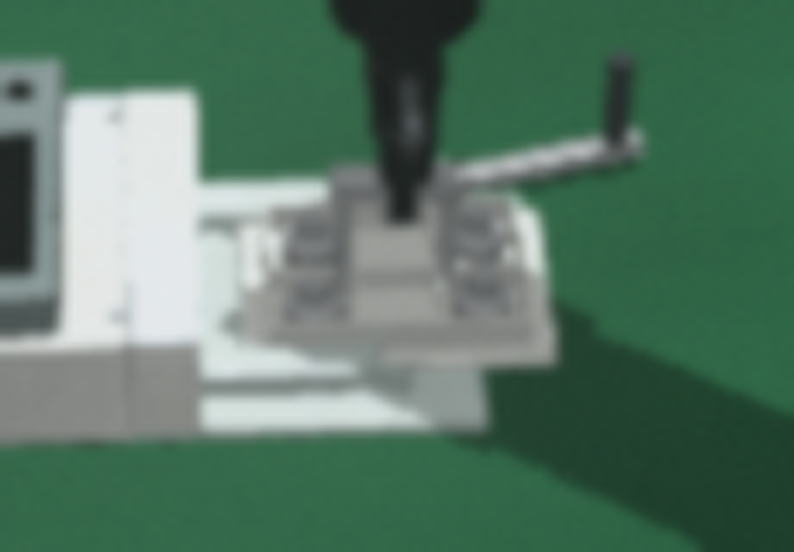

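>>> {"api": "carry_out", "payload": {"steps": [-0.3,0,0,0,0,0,-1,-0.5,0,0,0,0,0,-1,-0.5,0,0,0,0,0,-1,-0.5,0,0,0,0,0,-1,-0.5,0,0,0,0,0,-1,-0.5,0,0,0,0,0,-1,-0.5,0,0,0,0,0,-1,-0.5,0,0,0,0,0,-1,-0.5,0,0,0,0,0,-1,-0.5,0,0,0,0,0,-1,-0.2,0,0,0,0,0,-1,0,0,0,0,0,0,-1]}}

```text
time_s: 19.13
eef_pos: [604.6, -184.9, 66.3]
ee_rot: [0.001, -0.044, 0.999, -0.001]
force: [0.2, -0.6, -6.6]
grip_width: 0.145
```

```bash
python3 st.py
```

```text
19.1333 home xyz [-9.439 -0.053 66.273] F [ 0.158 -0.568 -6.582] T [0.011 0.04  0.006] yaw 0.00020310578447055305 tilt [-0.001 -0.001] 0.14534481919278994
```

>>> {"api": "carry_out", "payload": {"steps": [0,0,0.1,0,0,0,-1,0,0,0.1,0,0,0,-1,0,0,0.06,0,0,0,-1,-0.1,0,0,0,0,0,-1,-0.1,0,0,0,0,0,-1,-0.1,0,0,0,0,0,-1,-0.1,0,0,0,0,0,-1,-0.1,0,0,0,0,0,-1,0,0,0,0,0,0,-1]}}

```text
time_s: 19.88
eef_pos: [609.4, -184.5, 63.8]
ee_rot: [0.001, -0.044, 0.999, -0.001]
force: [-1.3, -0.4, -6.2]
grip_width: 0.143
```

```bash
python3 st.py
```

```text
19.8833 home xyz [-4.656 -0.099 63.787] F [-1.287 -0.305 -6.164] T [ 0.017 -0.043  0.04 ] yaw -4.232108199878071e-05 tilt [-0.001 -0.001] 0.14328475099969226
```

>>> {"api": "carry_out", "payload": {"steps": [-0.1,0,0.03,0,0,0,-1,-0.1,0,0.03,0,0,0,-1,-0.1,0,0,0,0,0,-1,0,0,0,0,0,0,-1]}}

```text
time_s: 20.22
eef_pos: [612.3, -184.3, 63.2]
ee_rot: [0.001, -0.044, 0.999, -0.001]
force: [0.1, 0.7, -5.5]
grip_width: 0.145
```

```bash
python3 st.py
```

```text
20.2167 home xyz [-1.668 -0.106 63.161] F [ 0.167  0.718 -5.527] T [ 0.004  0.031 -0.016] yaw -8.325610804163497e-05 tilt [-0.001 -0.001] 0.144710786836157
```

>>> {"api": "carry_out", "payload": {"steps": [-0.1,0,0,0,0,0,-1,-0.1,0,0,0,0,0,-1,0,0,0,0,0,0,-1]}}

```text
time_s: 20.47
eef_pos: [613.4, -184.0, 63.5]
ee_rot: [-0.001, -0.044, 0.999, -0.0]
force: [-7.5, 0.4, -0.9]
grip_width: 0.148
```

```bash
python3 st.py
```

```text
20.4667 home xyz [-0.627  0.011 63.459] F [-7.395  1.008 -0.9  ] T [ 0.262  1.209 -0.13 ] yaw -0.0002822507940009322 tilt [ 0.001 -0.   ] 0.1481075529833463
```

>>> {"api": "carry_out", "payload": {"steps": [-0.05,0,0.05,0,0,0,-1,0,0,0.03,0,0,0,-1,0,0,0,0,0,0,-1]}}

```text
time_s: 20.72
eef_pos: [613.3, -184.0, 63.3]
ee_rot: [-0.001, -0.044, 0.999, -0.0]
force: [-13.4, 1.6, 6.0]
grip_width: 0.146
```

```bash
python3 st.py;python3 - <<'E'
from h import *
cv2.imwrite('pics/w9.png',cams.capture('wrist')[:,:,::-1])
cv2.imwrite('pics/s9.png',cams.capture('side')[:,:,::-1]);crop('pics/s9.png',210,130,115,80,6.9,'pics/s9b.png')
cv2.imwrite('pics/sc9.png',cams.capture('scene')[:,:,::-1]);crop('pics/sc9.png',140,130,110,80,7,'pics/sc9b.png')
E
```

```text
20.7167 home xyz [-0.744  0.041 63.288] F [-13.166   2.811   5.966] T [ 0.411  2.041 -0.107] yaw -0.00017929195346591542 tilt [ 0.003 -0.   ] 0.14550432941278563
```

View pics/w9.png

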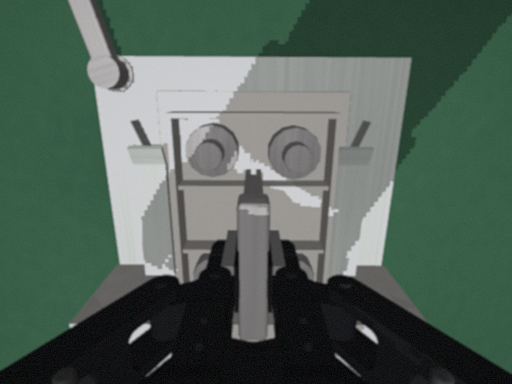

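View pics/s9b.png

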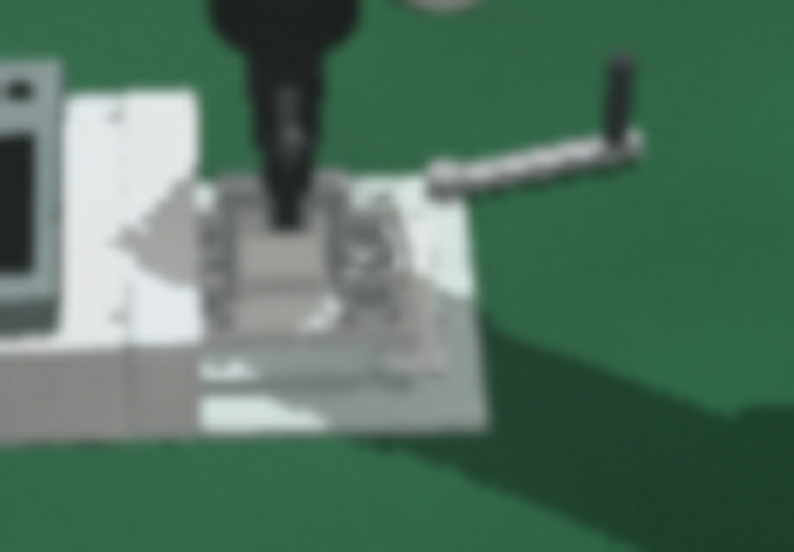

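View pics/sc9b.png

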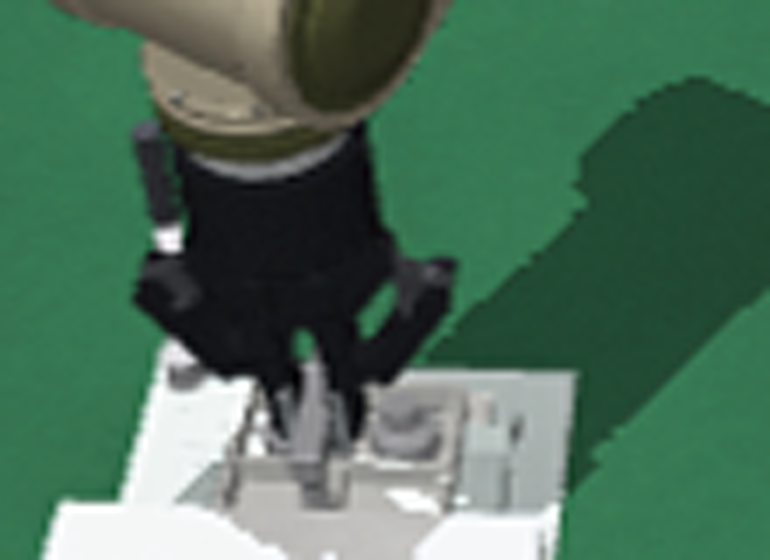

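Run:
```python
from h import *
s=readout.sense();W=cal('wrist',s);R=Ro.from_euler('z',.088).as_matrix()
a=onz(W,(255,56.5),6);b=onz(W,(253,91.5),11);print(R.T@(b-a)); L=onz(W,(157,91.5),11);Rr=onz(W,(350,91.5),11);print(R.T@(Rr-L), R.T@(L-onz(W,(97,56.5),6)),R.T@(Rr-onz(W,(410,57),6)))
```

```text
[20.41289749 -1.21861973  5.        ]
[-5.16548331e-03  1.18632119e+02  0.00000000e+00] [20.41314062 36.25971182  5.        ] [ 20.13090175 -36.28283584   5.        ]
```

>>> {"api": "carry_out", "payload": {"steps": [0.05,0,-0.03,0,0,0,-1,0,0,0,0,0,0,-0.6,0,0,0,0,0,0,-0.2,0,0,0,0,0,0,0,0,0,0,0,0,0,0,0,0,0,0,0,0,0]}}

```text
time_s: 21.37
eef_pos: [614.5, -184.2, 63.0]
ee_rot: [0.001, -0.044, 0.999, -0.001]
force: [1.4, -0.0, 0.0]
grip_width: 0.502
```

>>> {"api": "carry_out", "payload": {"steps": [0,0,-1,0,0,0,0,0,0,-2,0,0,0,0,0,0,-3,0,0,0,0.3,0,0,-3,0,0,0,1,0,0,-3,0,0,0,1,0,0,-3,0,0,0,1,0,0,-2,0,0,0,1,0,0,0,0,0,0,1]}}

```text
time_s: 22.03
eef_pos: [615.2, -184.5, 238.8]
ee_rot: [0.005, -0.044, 0.999, -0.003]
force: [0.4, 0.2, 0.4]
grip_width: 0.998
```

```bash
python3 st.py;python3 - <<'E'
from h import *
cv2.imwrite('pics/w10.png',cams.capture('wrist')[:,:,::-1])
E
```

```text
22.0333 home xyz [  1.145  -0.568 238.823] F [0.395 0.12  0.43 ] T [ 0.024 -0.003  0.047] yaw 7.507722140948081e-06 tilt [-0.009 -0.006] 0.9978318255626596
```

View pics/w10.png

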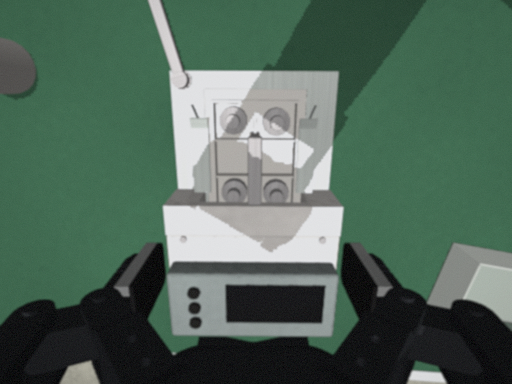

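>>> {"api": "carry_out", "payload": {"steps": [0,0,0,-0.07,0.1,0,1,0,0,0,0,0,-0.7,1,0,0,0,0,0,-0.75,1,0,0,0,0,0,-0.75,1,0,0,0,0,0,-0.665,1,2.09,-0.6,0,0,0,0,1,2.09,-0.6,0,0,0,0,1,2.09,-0.6,0,0,0,0,1,2.09,-0.6,0,0,0,0,1,2.09,-0.6,0,0,0,0,1,2.09,-0.6,0,0,0,0,1,2.09,-0.6,0,0,0,0,1,2.09,-0.6,0,0,0,0,1,2.09,-0.6,0,0,0,0,1,2.09,-0.6,0,0,0,0,1,0,0,0,0,0,0,1,0,0,0,0,0,0,1]}}

```text
time_s: 23.5
eef_pos: [436.1, -309.9, 232.7]
ee_rot: [-0.004, -0.167, 0.986, 0.004]
force: [0.6, -0.6, 0.7]
grip_width: 1.002
```

```bash
python3 st.py;python3 - <<'E'
from h import *
s=readout.sense();print(s['eef_pos'],s['joints'])
cv2.imwrite('pics/w11.png',cams.capture('wrist')[:,:,::-1]);W=cal('wrist',s);print(proj(W,[437.1,-310.6,75]))
E
```

```text
23.5 home xyz [-188.33  -109.821  232.706] F [ 0.53  -0.623  0.662] T [-0.022  0.033 -0.031] yaw 0.24814351605726567 tilt [0.007 0.009] 1.001674731244006
[ 436.05053047 -309.9481481   232.70617057] [-0.83577113  0.3400821   1.45669237 -0.00274542  1.3554537  -2.74213897]
[249.76013967 175.23043876]
```

View pics/w11.png

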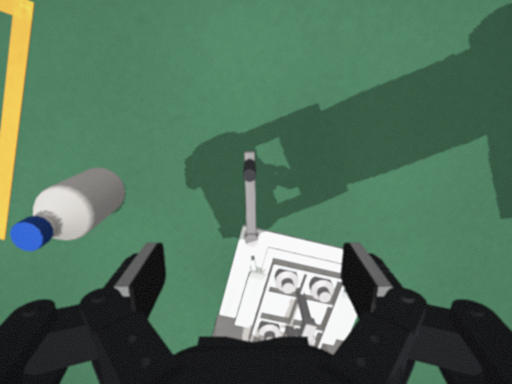

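>>> {"api": "carry_out", "payload": {"steps": [-0.08,-0.1,1.9,0.1,-0.08,0,1,0,0,1.9,0,0,0,1,0,0,1.9,0,0,0,1,0,0,1.9,0,0,0,1,0,0,1.9,0,0,0,1,0,0,1.9,0,0,0,1,0,0,1.9,0,0,0,1,0,0,1.9,0,0,0,1,0,0,1.9,0,0,0,1,0,0,1.7,0,0,0,1,0,0,0,0,0,0,0.2,0,0,0,0,0,0,-0.6,0,0,0,0,0,0,-1,0,0,0,0,0,0,-1,0,0,0,0,0,0,-1,0,0,0,0,0,0,-1,0,0,0,0,0,0,-1], "grip_force": 30}}

```text
time_s: 24.97
eef_pos: [438.2, -311.0, 46.3]
ee_rot: [0.001, -0.168, 0.986, -0.001]
force: [-0.1, 0.3, 4.1]
grip_width: 0.154
```

```bash
python3 st.py;python3 - <<'E'
from h import *
s=readout.sense();print(s['eef_pos'],s['joints'])
cv2.imwrite('pics/w12.png',cams.capture('wrist')[:,:,::-1])
q=s['ee_rot'];M=Ro.from_quat([q[1],q[2],q[3],q[0]]).as_matrix();print(M.T@(s['eef_pos']-np.array([532.1,-275.2,44])))
E
```

```text
24.9667 home xyz [-186.325 -111.029   46.295] F [-0.114  0.319  4.143] T [0.126 0.002 0.015] yaw 0.24985643159822998 tilt [-0.002 -0.003] 0.15381046581930408
[ 438.15376004 -310.97479783   46.29453198] [-8.35516847e-01  5.55913350e-01  1.66798887e+00  2.65262315e-04
  9.14042060e-01 -2.74433381e+00]
[100.48952     -2.61993758  -2.44731221]
```

View pics/w12.png

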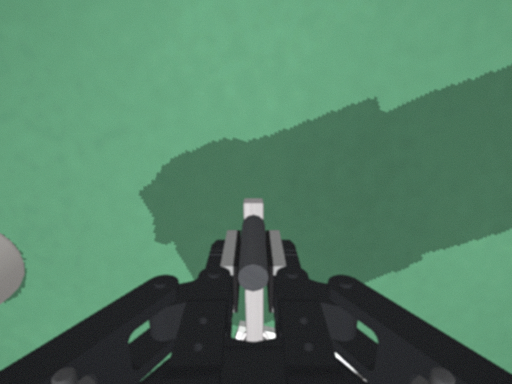

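>>> {"api": "carry_out", "payload": {"steps": [-0.011,0.795,0,0,0,0.917,-1,-0.011,0.795,0,0,0,0.917,-1,-0.011,0.795,0,0,0,0.917,-1,-0.011,0.795,0,0,0,0.917,-1,-0.011,0.795,0,0,0,0.917,-1,-0.011,0.795,0,0,0,0.917,-1,-0.011,0.795,0,0,0,0.917,-1,-0.011,0.795,0,0,0,0.917,-1,-0.011,0.795,0,0,0,0.917,-1,-0.011,0.795,0,0,0,0.917,-1,-0.011,0.795,0,0,0,0.917,-1,0,0,0,0,0,0,-1]}}

```text
time_s: 26.02
eef_pos: [445.9, -226.2, 46.3]
ee_rot: [0.003, 0.269, 0.963, -0.001]
force: [4.3, 0.3, 3.0]
grip_width: 0.148
```

```bash
cat > la.py <<'E'
from h import *
s=readout.sense();p=s['eef_pos'];v=p[:2]-[531.1,-275.6]
print('latch',(np.arctan2(v[1],v[0])%(2*np.pi))-np.pi/2-.088,'r',np.hypot(*v))
E
python3 st.py; python3 la.py
```

```text
26.0167 home xyz [-171.125  -27.249   46.295] F [ 4.278 -0.118  2.988] T [-0.23 -0.59  0.05] yaw -0.6335901859978131 tilt [-0.006 -0.001] 0.1475490859808108
latch 0.9570443568672894 r 98.46629522387852
```

>>> {"api": "carry_out", "payload": {"steps": [-0.011,0.795,0,0,0,0.917,-1,-0.011,0.795,0,0,0,0.917,-1,-0.011,0.795,0,0,0,0.917,-1,-0.011,0.795,0,0,0,0.917,-1,-0.011,0.795,0,0,0,0.917,-1,-0.011,0.795,0,0,0,0.917,-1,-0.011,0.795,0,0,0,0.917,-1,-0.011,0.795,0,0,0,0.917,-1,-0.011,0.795,0,0,0,0.917,-1,-0.011,0.795,0,0,0,0.917,-1,0,0,0,0,0,0,-1]}}

```text
time_s: 26.93
eef_pos: [507.4, -179.7, 46.2]
ee_rot: [0.003, 0.623, 0.782, -0.0]
force: [2.3, -3.1, 5.3]
grip_width: 0.153
```

```bash
python3 st.py; python3 la.py
```

```text
26.9333 home xyz [-105.779   13.641   46.243] F [ 1.994 -3.307  5.315] T [-0.54  -0.219  0.134] yaw -1.4326907313356068 tilt [-0.005  0.004] 0.1525215031060802
latch 0.15398998704066855 r 98.76905216606376
```

>>> {"api": "carry_out", "payload": {"steps": [0.0,0.5,0,0,0,0.573,-1,0.0,0.5,0,0,0,0.573,-1,0.0,0.4,0,0,0,0.458,-1,0,0,0,0,0,0,-1]}}

```text
time_s: 27.27
eef_pos: [520.4, -177.3, 46.2]
ee_rot: [0.003, 0.675, 0.738, 0.0]
force: [1.9, -2.3, 6.3]
grip_width: 0.149
```

```bash
python3 st.py; python3 la.py
```

```text
27.2667 home xyz [-92.618  14.89   46.249] F [ 1.702 -2.438  6.326] T [-0.371 -0.221  0.153] yaw -1.5700850797012154 tilt [-0.004  0.004] 0.14946915317701648
latch 0.020114552409252612 r 98.86998594612636
```

>>> {"api": "carry_out", "payload": {"steps": [0.0,0.1,0,0,0,0,-1,0.0,0.1,0,0,0,0,-1,0,0.1,0,0,0,0,-1,0,0,0,0,0,0,-1]}}

```text
time_s: 27.6
eef_pos: [522.7, -177.1, 46.2]
ee_rot: [0.002, 0.675, 0.738, -0.0]
force: [1.0, -1.6, 7.1]
grip_width: 0.151
```

```bash
python3 st.py; python3 la.py
```

```text
27.6 home xyz [-90.332  14.945  46.246] F [ 0.851 -1.644  7.12 ] T [-0.238  0.087 -0.018] yaw -1.5685902234709057 tilt [-0.003  0.003] 0.1505576670679601
latch -0.0030053269630604673 r 98.90518308713635
```

>>> {"api": "carry_out", "payload": {"steps": [0.0,0.1,0,0,0,0,-1,0.0,0.1,0,0,0,0,-1,0,0,0,0,0,0,-1]}}

```text
time_s: 27.85
eef_pos: [524.2, -176.8, 46.2]
ee_rot: [0.001, 0.675, 0.738, -0.0]
force: [-3.4, -2.8, 7.6]
grip_width: 0.148
```

```bash
python3 st.py; python3 la.py
```

```text
27.85 home xyz [-88.828  15.02   46.208] F [-3.612 -2.465  7.583] T [-0.306  0.571 -0.115] yaw -1.5686237835290826 tilt [-0.003  0.001] 0.14782601331762524
latch -0.018198127425937877 r 98.9962592438244
```

>>> {"api": "carry_out", "payload": {"steps": [0.0,0.1,0,0,0,0,-1,0,0,0,0,0,0,-1]}}

```text
time_s: 28.02
eef_pos: [524.3, -176.8, 46.1]
ee_rot: [0.0, 0.674, 0.738, -0.001]
force: [-8.5, -3.5, 11.5]
grip_width: 0.15
```

```bash
python3 st.py; python3 la.py
```

```text
28.0167 home xyz [-88.742  15.026  46.147] F [-8.722 -2.703 11.513] T [-0.422  1.436 -0.17 ] yaw -1.5684830230741702 tilt [-0.002 -0.001] 0.1495419967356294
latch -0.019068391237885868 r 99.00337797458019
```

>>> {"api": "carry_out", "payload": {"steps": [0,-0.15,0,0,0,0,-1,0,0,0,0,0,0,-0.6,0,0,0,0,0,0,-0.3,0,0,0,0,0,0,-0.2,0,0,0,0,0,0,-0.2,0,0,-1,0,0,0,-0.2,0,0,-2,0,0,0,-0.2,0,0,-3,0,0,0,-0.2,0,0,-3,0,0,0,-0.2,0,0,-3,0,0,0,0,0,0,-3,0,0,0,0,0,0,-3,0,0,0,0,0,0,0,0,0,0,0,0,0,0,0,0,0,0]}}

```text
time_s: 29.18
eef_pos: [524.0, -176.0, 227.3]
ee_rot: [0.003, 0.675, 0.738, 0.0]
force: [0.1, -0.2, -0.0]
grip_width: 0.502
```

```bash
python3 st.py;python3 - <<'E'
from h import *
cv2.imwrite('pics/w13.png',cams.capture('wrist')[:,:,::-1]);crop('pics/w13.png',140,60,260,200,3,'pics/w13b.png')
cv2.imwrite('pics/sc13.png',cams.capture('scene')[:,:,::-1])
cv2.imwrite('pics/s13.png',cams.capture('side')[:,:,::-1]);crop('pics/s13.png',185,120,115,80,6.9,'pics/s13b.png')
E
```

```text
29.1833 home xyz [-88.921  15.857 227.334] F [ 0.075 -0.235 -0.004] T [ 0.002 -0.003 -0.032] yaw -1.5701663761899094 tilt [-0.004  0.004] 0.5016338592709535
```

View pics/w13b.png

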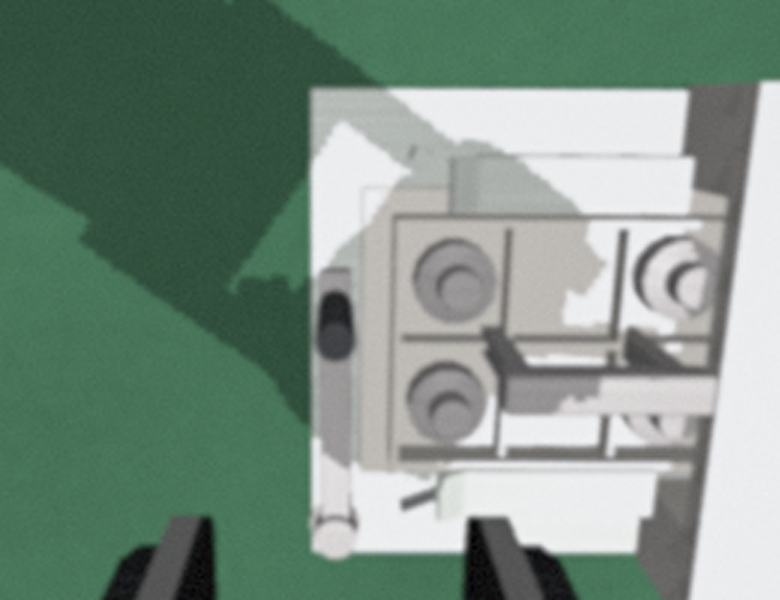

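View pics/sc13.png

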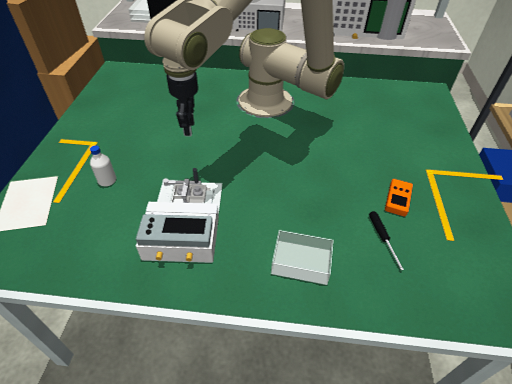

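View pics/s13b.png

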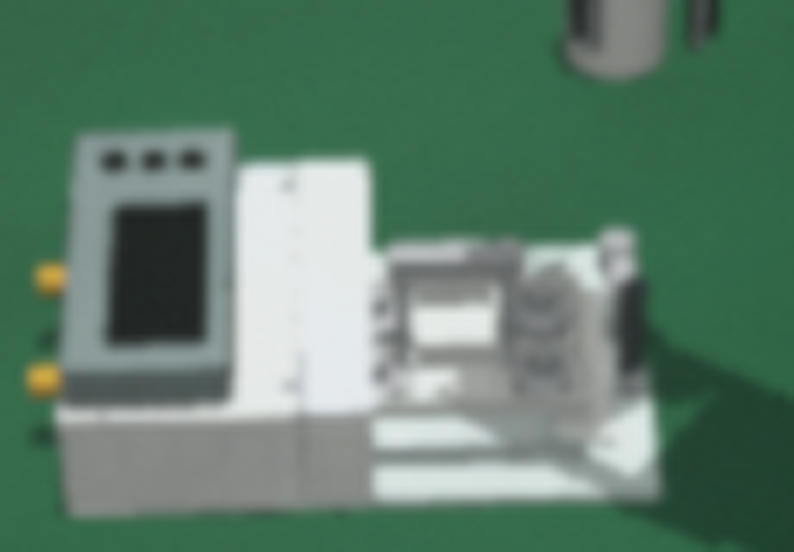

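Run:
```python
from rig import finish_job
print(finish_job())
```

```text
the job is handed in; nothing more can be done
None
```

I opened the latch to about 1.84 rad, slid the tray in until it met the end stop, closed the latch against its stop and handed the job in. The clock read about 29 s of the 69 s allowed. The hand-in gave no verdict.

**Tray:** The force rose to 13 N at the end stop. The tray's tail then measured 20.1–20.4 mm in from the plate's outer edge, against 20 mm for fully home. In the wrist picture it lay straight and centred under both rail lips. I took that measurement while still gripping the tray. In the pictures after release and after closing the latch it looked unchanged.

**Parts:** All four were standing in their pockets in the wrist picture taken after release. In the last picture the two nearest the latch were clearly upright, and the two at the slot end were partly hidden by the housing and the bar.

**Latch:** The arm lay parallel to the plate's front edge in the last wrist picture. From the tool position I worked out about −0.02 rad. Pushing further raised the force to 8.7 N without any movement.

**Bystanders and gripper:** The bystanders looked unmoved in the last scene picture. The gripper was raised clear, and the force read about 0.

**What disagreed:**
- The wrist camera's calibration shifted by about 1 mm between readings, which moved the measured plate corner by about 2 mm.
- The side view disagreed with the scene view by about 4–5 mm on the tray's sideways position.
- I took the wrist and scene values and relied on the rail clearance. The tray went in with no noticeable side force.

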